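Cool, check and pack enamelled plaques

ROBOT

A 6-joint arm with a two-finger parallel gripper is mounted at the origin on the work surface. World frame = base frame: x ahead of the robot, y to its left, z up, the work surface at z = 0. Lengths are in m, angles in rad, forces in N, time in s.
With the tool pointing down it reaches from about 0.3 to 0.775 m from the base axis. Payload 14.6 kg.
Tool frame: the origin (TCP) lies midway between the tips of the shut fingers; the grasp point (between the pads) lies 19 mm behind it (tcp_to_grasp is the distance from the TCP to the grasp point, in m); z points along the fingers, y is the line along which they close (so a half turn about z gives the same grasp; the last joint's range is limited). The gripper opens to 94 mm and grips with 3 to 60 N. Pads are 16 mm wide; open, the fingers measure 119 mm over their backs; the gripper's body (75 mm by 177 mm) begins 78 mm behind the grasp point.
Start: joints at [-1.394, 0.3, 1.521, -0, 1.321, -0.067], TCP at [0.133, -0.534, 0.185] pointing down, gripper open.
Joint ranges: [-3.03, 3.03], [-0.79, 2.21], [0.23, 2.52], [-1.04, 4.18], [0, 3.07], [-2.55, 2.55]. Speed limits (rad/s): [2.22, 2.22, 2.57, 3.14, 3.14, 3.14].

INTERFACE

Orientations are given as [roll, pitch, yaw] about the fixed x, y, z axes, in that order (R = Rz(yaw) Ry(pitch) Rx(roll)).
In Python, from station import * gives the robot as it stands.
- The arm moves only by the tool send_rows, never from a script. Its argument "motion" is a list of rows, each a list of 3 entries, a list of its own where there are three numbers: the shift along the tool's x, y, z in units of 0.03 m (1.0 is 0.03 m), then the turn, a rotation vector about the tool's x, y, z in units of 0.12 rad (1.0 is 0.12 rad), then the opening, from -1 (shut) to 1 (fully open). In form: [[[x, y, z], [rx, ry, rz], grip], ...]. A call has 1 to 12 rows; each row shifts and turns the commanded pose from where the row before left it, along the tool's axes as they then stand; what a row does not reach is not made up. A row lasts 1/10 s, in which the tool goes at most 50 mm and 8.59 degrees, less where a joint would pass 70% of its speed; a pose out of reach is approached as far as the arm can. A call with a number of a shift or a turn outside -1 to 1 is refused whole. A call with a gripper value outside its range is refused whole. The fingers move at their own pace and stop on an object; "squeeze" is the grip in N (left out, the last holds). Time passes only in rows, so rows that do not move let the fingers close. It gives the time, the measured TCP pose, the force, the opening and the grip force at its end, in the units of the state.
- get_obs(): the state, without advancing time (a new reading comes with each control period).
- camera(name): name is "scene" or "top"; returns a dict with "pixels" (420x560x3 uint8, red, green, blue), "depth" (420x560 float32, m along the optical axis (not along the pixel's ray), 0 where there is no reading), "fx", "fy", "cx", "cy" (pixels), "rvec" (rotation vector, rad) and "tvec" (3), from world to camera coordinates, as OpenCV has them. Camera axes: x right, y down, z forward; pixel columns grow to the right and rows downward; lengths in m; the calibration is good to about 2 mm. A picture is of the moment at which its call begins.
- hand_in(): hands the job in; it is judged then, once.
The state is a dict: "time_s": time; "qpos": joint angles; "joint_vel": joint speeds; "tau": joint torques, N m; "ee_pos": TCP position; "eef_rot": TCP orientation; "force": force on the tool from outside, world axes, zero at the start; "moment": the same for the moment, N m; "grip_width": finger opening in m; "grip_force": force on a finger pad.
Only numpy, scipy, OpenCV 4.12 (cv2) and the standard library are available. Lean on these libraries where they do the work, as an engineer would, in place of code of your own. Each camera call takes 0.05 s, during which the arm holds its last target. There are 200 camera calls.

TASK

Balance every enamelled plaque from the fire board level on top of one of the domed stakes, one to a dome, and let go. When all are balanced, take the infrared thermometer and, still balanced there, read the blue plaque first, then the green, then the white (skipping any that is missing): hold the lens steady 10 cm from the plaque, pointing at its middle, for a second or two. Then lay the thermometer back on its mat, pack each plaque flat in the middle of its own tray bay with its brass lug towards the tray's red strip, and disturb nothing else.

Things in the scene. Friction and masses are not known exactly. Their poses are not given: they have to be found in the camera images.
- blue: copper plaque, blue enamel on both faces (alike, either may be up): block 85 x 34 x 18 mm, 150 g, with a brass lug 14 wide, 9 thick sticking out 14.5 mm from one short end. Origin (and mass centre, within 1 mm) in the middle of the block; x lengthwise to the lug, y across, z through the thickness. Starts flat on the fire board, lug towards or away from the robot. May be absent (None)
- green: copper plaque, green enamel on both faces (alike, either may be up): block 85 x 34 x 18 mm, 150 g, with a brass lug 14 wide, 9 thick sticking out 14.5 mm from one short end. Origin (and mass centre, within 1 mm) in the middle of the block; x lengthwise to the lug, y across, z through the thickness. Starts flat on the fire board, lug towards or away from the robot. May be absent (None)
- white: copper plaque, white enamel on both faces (alike, either may be up): block 85 x 34 x 18 mm, 150 g, with a brass lug 14 wide, 9 thick sticking out 14.5 mm from one short end. Origin (and mass centre, within 1 mm) in the middle of the block; x lengthwise to the lug, y across, z through the thickness. Starts flat on the fire board, lug towards or away from the robot. May be absent (None)
- blue_lug (a point): middle of the blue plaque's brass lug, 49.5 mm from the plaque's origin along its x
- green_lug (a point): middle of the green plaque's brass lug, 49.5 mm from the plaque's origin along its x
- white_lug (a point): middle of the white plaque's brass lug, 49.5 mm from the plaque's origin along its x
- dome0 (a point): highest point (centre) of the domed steel cap of mushroom stake 0. Three such stakes, 85 mm high this one, stand 140 mm apart in a row on a dark wooden plank (90 x 380 x 20 mm, fixed) beyond the tray and fire board: 24 mm columns with caps of 64 mm diameter whose tops are part of a sphere of radius 60 mm
- dome1 (a point): highest point (centre) of the domed steel cap of mushroom stake 1. Three such stakes, 100 mm high this one, stand 140 mm apart in a row on a dark wooden plank (90 x 380 x 20 mm, fixed) beyond the tray and fire board: 24 mm columns with caps of 64 mm diameter whose tops are part of a sphere of radius 60 mm
- dome2 (a point): highest point (centre) of the domed steel cap of mushroom stake 2. Three such stakes, 75 mm high this one, stand 140 mm apart in a row on a dark wooden plank (90 x 380 x 20 mm, fixed) beyond the tray and fire board: 24 mm columns with caps of 64 mm diameter whose tops are part of a sphere of radius 60 mm
- fireboard: pale fire board, 130 x 270 x 16 mm, fixed, long side along its y; the plaques start on it, lengthwise within 0.35 rad of its x axis, 85 mm apart. Origin under its centre. It is either left or right of the tray
- tray: low wooden tray, 135 x 240 mm, fixed, floor 5 mm thick; walls and two dividers 10 mm high, 5 mm thick make three bays along its y, each 125 mm long (along x) and about 72 mm wide. A red strip, 16 mm wide, 11 mm high, runs along the outside of its long side at +x (away from the robot). Origin under its centre
- bay0 (a point): middle of the floor of bay 0 of the tray (5 mm above the bench); the bays' centres are 77.5 mm apart
- bay1 (a point): middle of the floor of bay 1 of the tray (5 mm above the bench); the bays' centres are 77.5 mm apart
- bay2 (a point): middle of the floor of bay 2 of the tray (5 mm above the bench); the bays' centres are 77.5 mm apart
- mat: black rubber mat, 240 x 90 x 4 mm, fixed, long side along its x, on which the thermometer starts. Origin under its centre. It lies on the far left or far right side; on the other side stands a fixed dark steel punch block, 100 x 75 mm, 75 mm high with its punches
- thermometer: infrared thermometer wand, 200 g, lying on the mat, head away from the robot: yellow handle 130 x 38 x 22 mm (x, y, z), origin in the handle's middle (11 mm above its underside), x towards the head, z up; mass centre about 7 mm ahead of it. At its front a black barrel, 28 mm diameter, 50 mm long, slopes forward and down at 45 degrees to the amber lens at its nose
- nose (a point): centre of the thermometer's lens, 98 mm ahead of the handle's middle along its x, at the height of the handle's middle. It looks along +x and -z of the thermometer equally (45 degrees down when the handle is level), so the point 100 mm straight ahead of it is 71 mm further along x and 71 mm lower
- flux_jar: black jar, 60 mm diameter, 75 mm high, leave alone; origin under its centre
- pickle_bowl: white bowl, 100 mm diameter, 45 mm high, leave alone; origin under its centre
- charcoal: black charcoal block 70 x 120 x 30 mm, leave alone; origin under its centre
- tin: empty tin cup, 64 mm diameter, 80 mm high, leave alone; origin under its centre
Mind the look-alikes: they are no part of the job. Leave any black or purple look-alike of the green alone.

How it is judged:
On the way, in this order (a step that is already met when the one before it is completed fails the run):
1. every plaque balances, released, on a dome (centre within about 15 mm of the dome's top point, tilt below 0.25 rad) ((distance between blue and dome0 below 0.018 m or distance between blue and dome1 below 0.018 m or distance between blue and dome2 below 0.018 m) and (angle between blue's own z axis and vertical below 0.25 rad or angle between blue's own z axis and vertical above 2.8916 rad) and linear speed of each of blue, green, white below 0.03 m/s and angular speed of each of blue, green, white below 0.4 rad/s and contact force between the fingers and blue below 0.2 N and (distance between green and dome0 below 0.018 m or distance between green and dome1 below 0.018 m or distance between green and dome2 below 0.018 m) and (angle between green's own z axis and vertical below 0.25 rad or angle between green's own z axis and vertical above 2.8916 rad) and contact force between the fingers and green below 0.2 N and (distance between white and dome0 below 0.018 m or distance between white and dome1 below 0.018 m or distance between white and dome2 below 0.018 m) and (angle between white's own z axis and vertical below 0.25 rad or angle between white's own z axis and vertical above 2.8916 rad) and contact force between the fingers and white below 0.2 N), for 0.5 s.
2. the point 10 cm straight ahead of the thermometer's lens stays at the blue plaque's middle (within 24 mm along each axis of the thermometer) for 1 s, the plaque balanced on its dome (x of blue in the frame of nose between 0.047 and 0.095 m and y of blue in the frame of nose between -0.024 and 0.024 m and z of blue in the frame of nose between -0.095 and -0.047 m and (distance between blue and dome0 below 0.018 m or distance between blue and dome1 below 0.018 m or distance between blue and dome2 below 0.018 m) and (angle between blue's own z axis and vertical below 0.25 rad or angle between blue's own z axis and vertical above 2.8916 rad) and linear speed of blue below 0.03 m/s and angular speed of blue below 0.4 rad/s and contact force between the fingers and blue below 0.2 N), for 1 s.
3. the point 10 cm straight ahead of the thermometer's lens stays at the green plaque's middle (within 24 mm along each axis of the thermometer) for 1 s, the plaque balanced on its dome (x of green in the frame of nose between 0.047 and 0.095 m and y of green in the frame of nose between -0.024 and 0.024 m and z of green in the frame of nose between -0.095 and -0.047 m and (distance between green and dome0 below 0.018 m or distance between green and dome1 below 0.018 m or distance between green and dome2 below 0.018 m) and (angle between green's own z axis and vertical below 0.25 rad or angle between green's own z axis and vertical above 2.8916 rad) and linear speed of green below 0.03 m/s and angular speed of green below 0.4 rad/s and contact force between the fingers and green below 0.2 N), for 1 s.
4. the point 10 cm straight ahead of the thermometer's lens stays at the white plaque's middle (within 24 mm along each axis of the thermometer) for 1 s, the plaque balanced on its dome (x of white in the frame of nose between 0.047 and 0.095 m and y of white in the frame of nose between -0.024 and 0.024 m and z of white in the frame of nose between -0.095 and -0.047 m and (distance between white and dome0 below 0.018 m or distance between white and dome1 below 0.018 m or distance between white and dome2 below 0.018 m) and (angle between white's own z axis and vertical below 0.25 rad or angle between white's own z axis and vertical above 2.8916 rad) and linear speed of white below 0.03 m/s and angular speed of white below 0.4 rad/s and contact force between the fingers and white below 0.2 N), for 1 s.
At the end, for the whole second after the job is handed in: each plaque lies flat (within 0.12 rad) and still in a bay, its middle within 20 mm of the bay's centre, its lug towards the red strip; the thermometer lies on its mat, its handle's middle within 50 mm of the mat's centre ((horizontal distance between blue and bay0 below 0.02 m or horizontal distance between blue and bay1 below 0.02 m or horizontal distance between blue and bay2 below 0.02 m) and z of each of blue, green, white in the frame of tray below 0.022 m and x of each of blue_lug, green_lug, white_lug in the frame of tray above 0.03 m and (angle between blue's own z axis and vertical below 0.12 rad or angle between blue's own z axis and vertical above 3.0216 rad) and linear speed of each of blue, green, white, thermometer below 0.03 m/s and angular speed of each of blue, green, white below 0.4 rad/s and contact force between the fingers and blue below 0.2 N and (horizontal distance between green and bay0 below 0.02 m or horizontal distance between green and bay1 below 0.02 m or horizontal distance between green and bay2 below 0.02 m) and (angle between green's own z axis and vertical below 0.12 rad or angle between green's own z axis and vertical above 3.0216 rad) and contact force between the fingers and green below 0.2 N and (horizontal distance between white and bay0 below 0.02 m or horizontal distance between white and bay1 below 0.02 m or horizontal distance between white and bay2 below 0.02 m) and (angle between white's own z axis and vertical below 0.12 rad or angle between white's own z axis and vertical above 3.0216 rad) and contact force between the fingers and white below 0.2 N and horizontal distance between thermometer and mat below 0.05 m and z of thermometer in the frame of mat below 0.03 m); the robot touches nothing.
It fails at once if a bystander is moved more than 30 mm (distance of any of flux_jar, pickle_bowl, charcoal, tin from where it was at the start of the episode above 0.03 m).
Of blue, green, white only 2 to 3 are there at a start; the rules pass over those that are not, and their reading is None.
At some moment in a run one of thermometer may be knocked a few centimetres aside while the robot is not near it.
Once in a run the grip may slacken for a moment while it holds something.
It also fails if it takes over 210 s, if anything falls off the work surface, if the arm or the gripper's body presses on something with over 40 N, if the wrist force passes 120 N, or if a joint passes its speed limit or range.

## Working session

There is one attempt and no reset: what is moved stays moved. The work goes in short steps, Python scripts to look and compute and a tool call to move; the robot and the scene stay as the last step left them, time stands still between calls to the robot, and variables do not carry over. Pictures are saved under pics/ and viewed, at most 14 in all, crops included, and the job is handed in when it is done.

Besides the shell and the picture viewer there is one more tool, called after "Call:" as name(argument=value, ...), one argument or row to a line, values as JSON. send_rows: Moves the arm, as the interface text tells. Its arguments: {"type":"object","properties":{"motion":{"type":"array"},"squeeze":{"type":"number"}},"required":["motion"]}

```bash
ls; mkdir -p pics
python3 - <<'E'
from station import *
import cv2,numpy as np,pickle
o=get_obs(); print(o)
for n in("top","scene"):
    c=camera(n); pickle.dump(c,open(n+'.pkl','wb'))
    cv2.imwrite(f'pics/{n}0.png',c['pixels'][:,:,::-1])
    R=cv2.Rodrigues(np.array(c['rvec'],float))[0]; print(n,c['fx'],c['cx'],c['cy'],-R.T@np.array(c['tvec']).ravel(),R)
E
```

```text
pics
{'time_s': 0.0, 'qpos': array([-1.39358144e+00,  3.00461047e-01,  1.52159173e+00, -2.48678158e-06,
        1.32072259e+00, -6.65897336e-02]), 'joint_vel': array([-0.00051855, -0.00057979, -0.00104719,  0.00029522,  0.0012911 ,
       -0.00010041]), 'tau': array([ 1.36013603e-05, -5.31809449e+01, -3.52735555e+01,  7.08349259e-02,
        2.43481679e-02, -7.48760294e-05]), 'ee_pos': array([ 0.13271735, -0.53344008,  0.18418736]), 'eef_rot': array([-3.14041240e+00, -7.62953750e-05,  2.43805193e-01]), 'force': array([0.40351992, 0.25682128, 0.15909461]), 'moment': array([0.0155496 , 0.03853138, 0.00934076]), 'grip_force': 0.0, 'grip_width': 0.094022930951437}
top 533.1126330905441 281.92049383447676 206.84370350886502 [0.25611763 0.07251808 1.80650716] [[ 0.02006814 -0.99957911  0.02094933]
 [-0.98468624 -0.02338987 -0.17275975]
 [ 0.17317704 -0.01716155 -0.98474118]]
scene 453.65750688197136 277.5428727115898 208.33725797743907 [ 0.82384864 -0.46431564  1.05420735] [[ 0.8822079   0.4705992   0.01567245]
 [ 0.40764479 -0.74668539 -0.52562978]
 [-0.23565856  0.47010353 -0.85056905]]
```

View pics/top0.png

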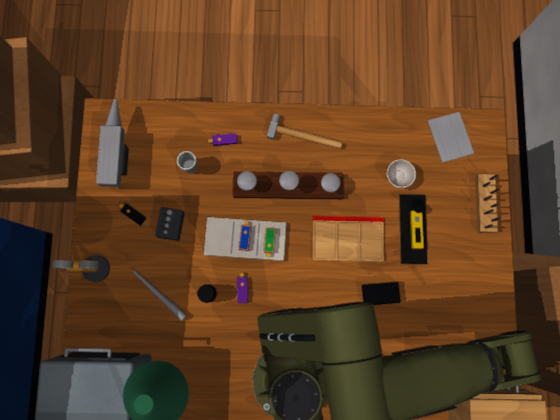

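View pics/scene0.png

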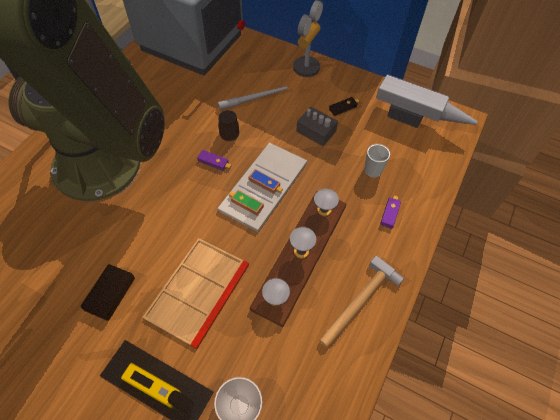

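The top view shows blue at (245,237) and green at (270,241) on the fire board. Look-alikes are purple at (243,289) and (224,139), and black at (133,214). The pale slot near (220,235) needs checking for a white plaque. Domes are at (247,181), (289,181) and (331,183), and the thermometer is at (417,230).

```bash
cat > h.py <<'E'
import numpy as np,cv2,pickle
def P(c): return cv2.Rodrigues(np.array(c['rvec'],float))[0],np.array(c['tvec'],float).ravel()
def ray(c,u,v,z):
    R,t=P(c);o=-R.T@t;d=R.T@np.array([(u-c['cx'])/c['fx'],(v-c['cy'])/c['fy'],1.]);return o+d*(z-o[2])/d[2]
def cloud(c):
    R,t=P(c);h,w=c['depth'].shape;u,v=np.meshgrid(np.arange(w),np.arange(h));d=c['depth'].astype(float)
    X=np.stack([(u-c['cx'])/c['fx']*d,(v-c['cy'])/c['fy']*d,d],-1);return (X-t)@R
def mask(c,lo,hi):
    return cv2.inRange(cv2.cvtColor(np.ascontiguousarray(c['pixels']),cv2.COLOR_RGB2HSV),lo,hi)
E
python3 - <<'E'
from h import *
T,S=[pickle.load(open(n+'.pkl','rb')) for n in('top','scene')]
a=cv2.resize(T['pixels'][205:275,195:295],(800,560),interpolation=cv2.INTER_CUBIC)
cv2.imwrite('pics/cropT.png',a[:,:,::-1])
for n,c in(('T',T),('S',S)):
    W=cloud(c); hsv=cv2.cvtColor(np.ascontiguousarray(c['pixels']),cv2.COLOR_RGB2HSV)
    def blob(name,lo,hi,zr):
        m=mask(c,lo,hi)>0; m&=(W[...,2]>zr[0])&(W[...,2]<zr[1])&(c['depth']>0)
        nn,lab,st,cen=cv2.connectedComponentsWithStats(m.astype(np.uint8))
        for i in range(1,nn):
            if st[i,4]>40:
                p=W[lab==i]; (cx,cy),(w,h),ang=cv2.minAreaRect((p[:,:2]*1000).astype(np.float32))
                print(n,name,st[i],cen[i].round(1),'mid',round(cx),round(cy),'wh',round(w),round(h),'ang',round(ang,1),'z',np.percentile(p[:,2],[10,50,95]).round(3))
    blob('blue',(105,120,60),(125,255,255),(.015,.06))
    blob('green',(50,100,40),(85,255,255),(.015,.06))
    blob('yellow',(22,150,120),(34,255,255),(.005,.08))
    blob('red',(0,200,100),(6,255,255),(.0,.03))
    m=(W[...,2]>.085)&(W[...,2]<.13)&(c['depth']>0)&(W[...,0]>.35)
    nn,lab,st,cen=cv2.connectedComponentsWithStats(m.astype(np.uint8))
    for i in range(1,nn):
        if st[i,4]>30:
            p=W[lab==i]; k=p[:,2].argmax(); print(n,'high',cen[i].round(),st[i,4],p.mean(0).round(3),p[:,2].max().round(3),np.median(p,0).round(3))
W=cloud(T);print((W[225:258:3,205:290:5,2]*1000).round())
E
```

```text
T blue [240 226  10  23 149] [244.4 237.6] mid 462 165 wh 24 73 ang 85.3 z [0.029 0.034 0.042]
T green [265 229   9  22 143] [269.3 239.2] mid 456 81 wh 24 72 ang 86.3 z [0.03  0.035 0.041]
T yellow [411 211  13  37 301] [416.3 229.1] mid 505 -419 wh 125 45 ang 2.2 z [0.02  0.026 0.034]
T red [313 216  71   6 310] [348.  218.3] mid 538 -186 wh 17 241 ang 0.4 z [0.006 0.012 0.019]
T high [108. 152.] 1338 [0.727 0.619 0.094] 0.109 [0.725 0.618 0.094]
T high [288. 180.] 286 [0.648 0.024 0.096] 0.109 [0.648 0.024 0.096]
T high [247. 181.] 38 [0.642 0.16  0.088] 0.092 [0.64  0.16  0.088]
S blue [387   0  27   7 109] [402.4   2.1] mid 518 1125 wh 98 45 ang 28.5 z [0.017 0.025 0.04 ]
S blue [251 171  27  17 168] [263.7 178.8] mid 464 165 wh 26 76 ang 85.0 z [0.031 0.034 0.038]
S green [233 191  28  19 207] [247.2 200.6] mid 457 83 wh 28 75 ang 85.3 z [0.031 0.034 0.037]
S yellow [121 363  59  44 755] [148.4 383.7] mid 505 -417 wh 129 39 ang 1.4 z [0.023 0.025 0.028]
S red [191 261  58  87 672] [218.7 305. ] mid 539 -184 wh 241 18 ang 89.8 z [0.008 0.01  0.014]
S high [516.  31.] 1152 [0.926
[... 1677 characters left out ...]
e+01  3.300e+01  3.300e+01  2.300e+01  2.100e+01  1.300e+01
   3.400e+01  4.000e+01  1.500e+01  1.000e+01  0.000e+00]
 [ 1.800e+01  1.600e+01  2.300e+01  1.500e+01  1.400e+01  1.800e+01
   2.400e+01  3.400e+01  3.700e+01  1.000e+01  2.700e+01  2.200e+01
   3.800e+01  3.400e+01  9.000e+00  1.800e+01 -3.000e+00]
 [ 2.200e+01  1.500e+01  1.500e+01  2.100e+01  7.000e+00  2.100e+01
   9.000e+00  2.000e+01  2.100e+01  1.400e+01  7.000e+00  1.800e+01
   2.300e+01  4.000e+01  1.300e+01  1.300e+01  1.000e+00]
 [ 6.000e+00  9.000e+00  1.700e+01  1.300e+01  1.800e+01  2.100e+01
   1.800e+01  2.000e+01  1.900e+01  1.807e+03  1.700e+01  2.500e+01
   1.700e+01  2.100e+01  1.600e+01  2.100e+01  0.000e+00]]
```

View pics/cropT.png

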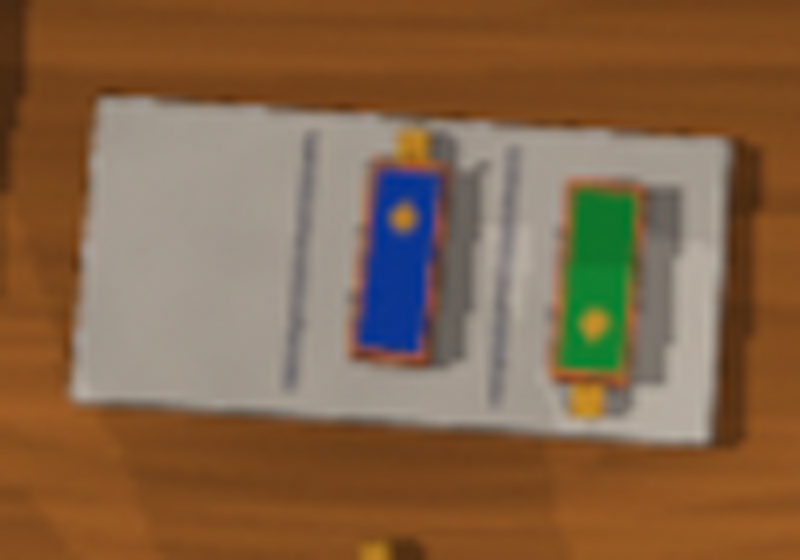

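White is absent: the left slot is bare and its depth is flat at 17 mm. Blue's lug points away from the robot, and green's points towards it. Next I refine these poses by ray casting.

```bash
cat >> h.py <<'E'
def best(m,u,v,r=30):
    k=np.zeros_like(m);k[max(0,v-r):v+r,max(0,u-r):u+r]=1
    cs=cv2.findContours(m*k,cv2.RETR_EXTERNAL,cv2.CHAIN_APPROX_NONE)[0]
    return max(cs,key=cv2.contourArea)[:,0].astype(float)
def proj(c,p):
    R,t=P(c);q=R@np.array(p,float)+t;return c['fx']*q[0]/q[2]+c['cx'],c['fy']*q[1]/q[2]+c['cy']
def rect(c,lo,hi,p,r=25,k=3):
    """oriented rectangle (mm, deg of long axis) of the colour near p, cast on z=p[2]"""
    u,v=proj(c,p);m=cv2.morphologyEx(mask(c,lo,hi),cv2.MORPH_CLOSE,np.ones((k,k),np.uint8))
    h=cv2.convexHull(best(m,int(u),int(v),r).astype(np.float32))[:,0]
    q=np.array([ray(c,a,b,p[2])[:2] for a,b in h])*1000
    (x,y),(w,hh),a=cv2.minAreaRect(q.astype(np.float32))
    if w<hh:a+=90
    a=(a+90)%180-90
    return np.round([x,y,max(w,hh),min(w,hh),a],1)
BL=((105,120,50),(125,255,255));GR=((50,100,40),(85,255,255));YE=((22,150,100),(34,255,255))
E
python3 - <<'E'
from h import *
T,S=[pickle.load(open(n+'.pkl','rb')) for n in('top','scene')]
for n,c in(('T',T),('S',S)):
    print(n,'blue',rect(c,*BL,(.463,.165,.034)),'green',rect(c,*GR,(.457,.082,.034)),'therm',rect(c,*YE,(.505,-.418,.026),40,9))
    m=mask(c,(0,0,90),(180,70,255))
    for y,z in((.16,.085),(.02,.1),(-.12,.075)):
        u,v=proj(c,(.645,y,z)); q=best(m,int(u),int(v),22)
        e=cv2.fitEllipse(q.astype(np.float32)); print('dome',z,np.round(e[0],1),np.round(e[1],1),ray(c,*e[0],z-.0093).round(4))
    m=mask(c,(0,200,100),(6,255,255)); u,v=proj(c,(.538,-.185,.011));print('strip',rect(c,(0,200,100),(6,255,255),(.538,-.185,.011),60))
    b=mask(c,(0,0,0),(180,255,40)); u,v=proj(c,(.505,-.418,.004)); q=best(b,int(u),int(v),75)
    print('mat',cv2.boundingRect(q.astype(np.int32)),np.round(cv2.minAreaRect(np.array([ray(c,*p,.004)[:2]*1000 for p in q]).astype(np.float32))[:3][0],1))
E
```

```text
T blue [462.5 164.7  73.7  24.1  -4.8] green [455.9  81.3  71.9  23.9  -3.7] therm [ 502.6 -416.6  126.2   39.8    1.1]
dome 0.085 [246.2 180.4] [17.7 18.6] [0.6468 0.1628 0.0757]
dome 0.1 [288.5 180. ] [18.3 18.5] [0.6483 0.0227 0.0907]
dome 0.075 [329.9 182.3] [17.9 18.1] [ 0.6496 -0.1168  0.0657]
strip [ 537.5 -185.4  239.8   15.3  -89.9]
mat (400, 195, 27, 69) [ 508.3 -409.4]
S blue [463.8 166.1  73.4  24.2  -4.8] green [456.8  82.4  73.4  25.4  -4.1] therm [ 507.6 -417.3  130.6   38.3    1.2]
dome 0.085 [325.8 199. ] [20. 24.] [0.6485 0.1611 0.0757]
dome 0.1 [302.6 238.5] [23.3 25.7] [0.6498 0.0219 0.0907]
dome 0.075 [275.5 291.2] [25.8 26.9] [ 0.6515 -0.1181  0.0657]
strip [ 539.5 -184.8  240.3   17.5  -90. ]
mat (85, 310, 29, 10) [ 299.6 -347.1]
```

```bash
cat >> h.py <<'E'
from scipy.spatial.transform import Rotation as Ro
def plan(*wp,maxu=.95):
    """wp: (x,y,z,yaw) TCP targets, tool down. Prints turn rows then shift rows of each leg."""
    from station import get_obs
    o=get_obs();p=np.array(o['ee_pos']);M=Ro.from_euler('xyz',o['eef_rot'])
    print('t',round(o['time_s'],1),'at',p.round(4),np.round(o['eef_rot'],3),'grip',round(o['grip_width'],4),round(o['grip_force'],1),'F',np.round(o['force'],1),'q',np.round(o['qpos'],2))
    for w in wp:
        N=Ro.from_euler('xyz',[np.pi,0,w[3]]);rv=(M.inv()*N).as_rotvec()/.12
        if len(w)>4: 
            yaw=M.as_euler('xyz')[2]; rv=np.array([0,0,w[4]*2*np.pi/.12])+rv
        n=int(np.ceil(abs(rv).max()/.99-1e-6)) if abs(rv).max()>.02 else 0
        if n: print(f'  {n} x turn',(rv/n).round(3).tolist())
        s=N.inv().apply(np.array(w[:3])-p)/.03;k=max(1,int(np.ceil(abs(s).max()/maxu)))
        print(f'  {k} x shift',(s/k).round(3).tolist()); p=np.array(w[:3]);M=N
E
python3 -c "
from h import *
plan((.463,.1655,.12,-.084),(.463,.1655,.019,-.084))"
```

```text
t 0.1 at [ 0.1327 -0.5335  0.1843] [-3.141 -0.     0.244] grip 0.0942 0.0 F [0.4 0.2 0.4] q [-1.39  0.3   1.52 -0.    1.32 -0.07]
  3 x turn [-0.003, 0.0, 0.911]
  26 x shift [0.347, -0.928, 0.082]
  4 x shift [0.0, -0.0, 0.842]
```

Call:
send_rows(
  motion=[
    [[0, 0, 0], [0, 0, 0.911], 0.3],
    [[0, 0, 0], [0, 0, 0.911], 0.3],
    [[0, 0, 0], [0, 0, 0.911], 0.3],
    [[0.347, -0.928, 0], [0, 0, 0], 0.3],
    [[0.347, -0.928, 0], [0, 0, 0], 0.3],
    [[0.347, -0.928, 0], [0, 0, 0], 0.3],
    [[0.347, -0.928, 0], [0, 0, 0], 0.3],
    [[0.347, -0.928, 0], [0, 0, 0], 0.3],
    [[0.347, -0.928, 0], [0, 0, 0], 0.3],
    [[0.347, -0.928, 0], [0, 0, 0], 0.3],
    [[0.347, -0.928, 0], [0, 0, 0], 0.3],
    [[0.347, -0.928, 0], [0, 0, 0], 0.3],
  ],
  squeeze=25,
)

```text
time_s: 1.3
ee_pos: [0.2474, -0.2907, 0.1846]
eef_rot: [-3.141, 0.0, -0.084]
force: [0.6, -0.6, 0.6]
grip_width: 0.0612
grip_force: 0.0
```

Call:
send_rows(
  motion=[
    [[0.347, -0.928, 0], [0, 0, 0], 0.3],
    [[0.347, -0.928, 0], [0, 0, 0], 0.3],
    [[0.347, -0.928, 0], [0, 0, 0], 0.3],
    [[0.347, -0.928, 0], [0, 0, 0], 0.3],
    [[0.347, -0.928, 0], [0, 0, 0], 0.3],
    [[0.347, -0.928, 0], [0, 0, 0], 0.3],
    [[0.347, -0.928, 0], [0, 0, 0], 0.3],
    [[0.347, -0.928, 0], [0, 0, 0], 0.3],
    [[0.347, -0.928, 0], [0, 0, 0], 0.3],
    [[0.347, -0.928, 0], [0, 0, 0], 0.3],
    [[0.347, -0.928, 0], [0, 0, 0], 0.3],
    [[0.347, -0.928, 0], [0, 0, 0], 0.3],
  ],
)

```text
time_s: 2.5
ee_pos: [0.3999, 0.0317, 0.1846]
eef_rot: [3.142, 0.0, -0.084]
force: [-0.7, -0.5, -0.1]
grip_width: 0.0609
grip_force: 0.0
```

Call:
send_rows(
  motion=[
    [[0.347, -0.928, 0.5], [0, 0, 0], 0.3],
    [[0.347, -0.928, 0.5], [0, 0, 0], 0.3],
    [[0.347, -0.928, 0.5], [0, 0, 0], 0.3],
    [[0.347, -0.928, 0.5], [0, 0, 0], 0.3],
    [[0.347, -0.928, 0.5], [0, 0, 0], 0.3],
    [[0, 0, 0], [0, 0, 0], 0.3],
    [[0, 0, 0], [0, 0, 0], 0.3],
  ],
)

```text
time_s: 3.2
ee_pos: [0.4629, 0.1649, 0.1093]
eef_rot: [3.141, 0.001, -0.083]
force: [-0.3, 0.3, -0.5]
grip_width: 0.0608
grip_force: 0.0
```

```bash
python3 -c "
from h import *
plan((.463,.1655,.019,-.084))"
```

```text
t 3.2 at [0.4629 0.1649 0.1093] [ 3.141e+00  1.000e-03 -8.300e-02] grip 0.0608 0.0 F [-0.3  0.3 -0.5] q [ 0.27  0.25  1.77 -0.    1.12  1.92]
  4 x shift [0.0, -0.005, 0.752]
```

Call:
send_rows(
  motion=[
    [[0, -0.01, 0.752], [0, 0, 0], 0.3],
    [[0, -0.01, 0.752], [0, 0, 0], 0.3],
    [[0, 0, 0.752], [0, 0, 0], 0.3],
    [[0, 0, 0.752], [0, 0, 0], 0.3],
    [[0, 0, 0], [0, 0, 0], -1],
    [[0, 0, 0], [0, 0, 0], -1],
    [[0, 0, 0], [0, 0, 0], -1],
    [[0, 0, 0], [0, 0, 0], -1],
    [[0, 0, 0], [0, 0, 0], -1],
    [[0, 0, 0], [0, 0, 0], -1],
    [[0, 0, -0.5], [0, 0, 0], -1],
    [[0, 0, -0.5], [0, 0, 0], -1],
  ],
)

```text
time_s: 4.4
ee_pos: [0.4631, 0.1654, 0.0498]
eef_rot: [3.141, 0.001, -0.084]
force: [-0.8, 0.1, 0.7]
grip_width: 0.0017
grip_force: 0.0
```

```bash
python3 -c "
from h import *
plan((.463,.1655,.14,-.084),(.6477,.162,.14,-.0),(.6477,.162,.091,0))"
```

```text
t 4.4 at [0.4631 0.1654 0.0498] [ 3.141e+00  1.000e-03 -8.400e-02] grip 0.0017 0.0 F [-0.8  0.1  0.7] q [0.27 0.34 1.82 0.   0.99 1.92]
  4 x shift [-0.001, -0.001, -0.752]
  1 x turn [0.0, 0.0, -0.7]
  7 x shift [0.88, 0.017, 0.0]
  2 x shift [0.0, -0.0, 0.817]
```

Run:
```python
from station import *
from h import *
c=camera('scene');pickle.dump(c,open('scene1.pkl','wb'))
cv2.imwrite('pics/s1.png',cv2.resize(c['pixels'][80:260,150:390],(800,600),interpolation=cv2.INTER_CUBIC)[:,:,::-1])
```

```text
(no output)
```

View pics/s1.png

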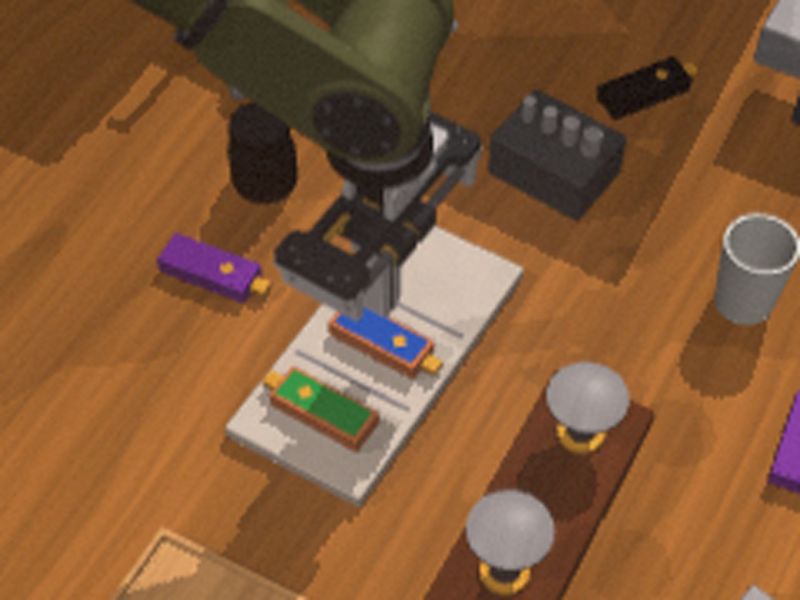

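The picture shows blue still on the board near crop (380,345), below the closed gripper. The lift came too early or the grip slipped, so I retry and check the grip before lifting.

Call:
send_rows(
  motion=[
    [[0, 0, -0.2], [0, 0, 0], 0.3],
    [[0, 0, 0], [0, 0, 0], 0.3],
    [[0, 0, 0], [0, 0, 0], 0.3],
    [[0, 0, 0], [0, 0, 0], 0.3],
    [[0, 0, 0], [0, 0, 0], 0.3],
    [[0, 0, 0], [0, 0, 0], 0.3],
    [[0, 0, 0.8], [0, 0, 0], 0.3],
    [[0, 0, 0.467], [0, 0, 0], 0.3],
    [[0, 0, 0], [0, 0, 0], 0.3],
  ],
)

```text
time_s: 5.35
ee_pos: [0.4623, 0.1651, 0.0159]
eef_rot: [3.141, 0.003, -0.084]
force: [-0.1, -0.2, 0.3]
grip_width: 0.0609
grip_force: 0.0
```

Call:
send_rows(
  motion=[
    [[0, 0, 0], [0, 0, 0], -1],
    [[0, 0, 0], [0, 0, 0], -1],
    [[0, 0, 0], [0, 0, 0], -1],
    [[0, 0, 0], [0, 0, 0], -1],
  ],
)

```text
time_s: 5.75
ee_pos: [0.4636, 0.1654, 0.018]
eef_rot: [-3.141, -0.001, -0.084]
force: [1.5, -0.7, -0.3]
grip_width: 0.0324
grip_force: 0.0
```

Call:
send_rows(
  motion=[
    [[0, 0, 0], [0, 0, 0], -1],
    [[0, 0, 0], [0, 0, 0], -1],
    [[0, 0, 0], [0, 0, 0], -1],
    [[0, 0, 0], [0, 0, 0], -1],
    [[0, 0, 0], [0, 0, 0], -1],
    [[0, 0, 0], [0, 0, 0], -1],
  ],
)

```text
time_s: 6.35
ee_pos: [0.4633, 0.1654, 0.0175]
eef_rot: [-3.142, 0.0, -0.084]
force: [-1.0, 0.5, -0.1]
grip_width: 0.0002
grip_force: 0.0
```

Call:
send_rows(
  motion=[
    [[0, 0, -0.9], [0, 0, 0], -1],
    [[0, 0, -0.9], [0, 0, 0], -1],
    [[0, 0, -0.9], [0, 0, 0], -1],
    [[0, 0, -0.9], [0, 0, 0], -1],
    [[-0.9, 0, -0.9], [0, 0, 0], -1],
    [[-0.9, 0, 0], [0, 0, 0], -1],
    [[-0.9, 0, 0], [0, 0, 0], -1],
    [[0, 0, 0], [0, 0, 0], 0.3],
    [[0, 0, 0], [0, 0, 0], 0.3],
  ],
)

```text
time_s: 7.25
ee_pos: [0.3829, 0.1723, 0.1529]
eef_rot: [-3.141, -0.001, -0.084]
force: [0.5, 0.8, 0.0]
grip_width: 0.0129
grip_force: 0.0
```

Run:
```python
from station import *
from h import *
c=camera('scene');pickle.dump(c,open('scene1.pkl','wb'))
cv2.imwrite('pics/s2.png',cv2.resize(c['pixels'][80:260,150:390],(800,600),interpolation=cv2.INTER_CUBIC)[:,:,::-1])
print(rect(c,*BL,(.47,.165,.034)),rect(c,*GR,(.457,.082,.034)))
plan((.463,.1655,.15,-.084))
```

```text
[463.8 165.9  73.4  23.7  -4.5] [457.1  82.4  73.8  25.4  -4.1]
t 7.3 at [0.3832 0.1723 0.1527] [-3.141e+00 -1.000e-03 -8.400e-02] grip 0.0169 0.0 F [ 0.2 -0.2 -0.5] q [ 0.34  0.04  1.9  -0.    1.2   1.99]
  3 x shift [0.889, 0.0, 0.03]
```

View pics/s2.png

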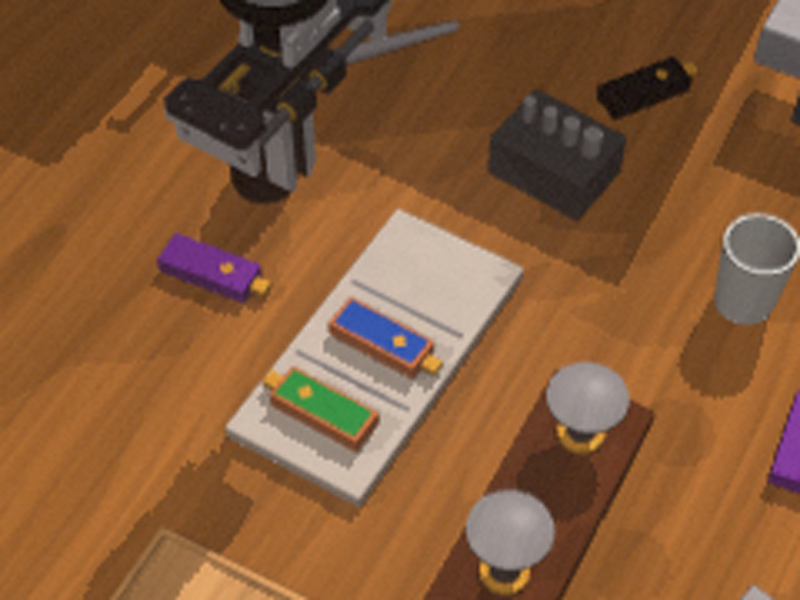

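Blue is unmoved at crop (380,335). I compare the tip seen in the images with the reported TCP.

Run:
```python
from h import *
from station import *
c=pickle.load(open('scene1.pkl','rb'))
f=lambda p:[(round((a-o)*k)) for a,o,k in zip(proj(c,p),(150,80),(800/240,600/180))]
print('s1 TCP',f((.4631,.1654,.0498)),'s2',f((.3832,.1723,.1527)),'s2+19',f((.3832,.1723,.1727)))
W=cloud(c);m=(W[...,2]>.1)&(W[...,2]<.35)&(abs(W[...,0]-.383)<.1)&(abs(W[...,1]-.172)<.12)&(c['depth']>0)
p=W[m];print(p.shape)
for a in np.arange(.1,.34,.015):
    q=p[(p[:,2]>=a)&(p[:,2]<a+.015)]
    if len(q)>3:print(a.round(3),len(q),q[:,:2].min(0).round(3),q[:,:2].max(0).round(3))
print(get_obs()['ee_pos'],get_obs()['grip_width'])
```

```text
s1 TCP [379, 318] s2 [292, 194] s2+19 [290, 176]
(1994, 3)
0.175 48 [0.374 0.152] [0.397 0.186]
0.19 62 [0.374 0.152] [0.396 0.19 ]
0.205 60 [0.373 0.152] [0.396 0.188]
0.22 58 [0.374 0.15 ] [0.396 0.187]
0.235 21 [0.38 0.15] [0.395 0.162]
0.265 130 [0.347 0.089] [0.426 0.248]
0.28 418 [0.344 0.084] [0.425 0.252]
0.295 313 [0.344 0.08 ] [0.426 0.257]
0.31 769 [0.342 0.08 ] [0.425 0.26 ]
0.325 100 [0.365 0.152] [0.409 0.209]
0.34 12 [0.398 0.152] [0.42  0.205]
[0.38323393 0.17225667 0.15269256] 0.01693266332189774
```

Run:
```python
from h import *
from station import *
o=get_obs();z0=o['ee_pos'];print(z0,o['grip_width'])
for n in('scene','top'):
    c=camera(n);W=cloud(c);m=(W[...,2]>.13)&(W[...,2]<.25)&(abs(W[...,0]-z0[0])<.05)&(abs(W[...,1]-z0[1])<.06)&(c['depth']>0)
    v,u=np.nonzero(m); k=np.argsort(-v)[:14] if n=='scene' else np.arange(min(14,len(v)))
    print(n,len(v))
    for i in k: print(u[i],v[i],W[v[i],u[i]].round(3),c['pixels'][v[i],u[i]])
    print([np.round(proj(c,q),1) for q in ((.3955,.155,.1527),(.3955,.155,.177))])
```

```text
[0.38323393 0.17225667 0.15269256] 0.01693266332189774
scene 257
238 137 [0.393 0.161 0.174] [109  88  76]
237 137 [0.394 0.155 0.18 ] [101  85  79]
236 137 [0.392 0.153 0.182] [82 74 70]
235 137 [0.391 0.151 0.183] [72 65 63]
236 136 [0.393 0.153 0.186] [91 82 80]
233 136 [0.384 0.152 0.182] [70 62 57]
235 136 [0.392 0.149 0.189] [109  99  97]
234 136 [0.389 0.15  0.187] [98 92 89]
237 136 [0.391 0.16  0.177] [92 86 84]
238 136 [0.393 0.162 0.177] [104  89  79]
231 135 [0.379 0.152 0.183] [67 59 57]
232 135 [0.382 0.152 0.184] [99 89 90]
233 135 [0.385 0.151 0.188] [108 101  97]
237 135 [0.393 0.157 0.186] [91 83 82]
[array([238.2, 144.5]), array([237.6, 138.2])]
top 0
[array([245. , 254.2]), array([244.6, 253.5])]
```

```bash
python3 -c "
import station
print([n for n in dir(station) if n[0]!='_'],getattr(station,'tcp_to_grasp',None))
from h import *
plan((.4635,.1655,.08,-.082),(.4635,.1655,.006,-.082))"
```

```text
['MotionError', 'camera', 'get_obs', 'hand_in', 'tcp_to_grasp'] 0.0188
t 7.4 at [0.3833 0.1721 0.1524] [ 3.141  0.    -0.085] grip 0.0252 0.0 F [0.9 0.4 0. ] q [ 0.33  0.04  1.9  -0.    1.2   1.99]
  1 x turn [0.001, 0.001, -0.021]
  3 x shift [0.894, 0.0, 0.804]
  3 x shift [0.0, -0.0, 0.822]
```

The fingertips sit about 24 mm above the reported TCP. I go down in steps, watching the force.

Call:
send_rows(
  motion=[
    [[0.894, 0, 0.8], [0, 0, 0], 0.3],
    [[0.894, 0, 0.8], [0, 0, 0], 0.3],
    [[0.894, 0, 0.8], [0, 0, 0], 0.3],
    [[0, 0, 0.823], [0, 0, 0], 0.3],
    [[0, 0, 0.823], [0, 0, 0], 0.3],
    [[0, 0, 0.823], [0, 0, 0], 0.3],
    [[0, 0, 0.133], [0, 0, 0], 0.3],
    [[0, 0, 0.133], [0, 0, 0], 0.3],
    [[0, 0, 0], [0, 0, 0], 0.3],
  ],
)

```text
time_s: 8.3
ee_pos: [0.4633, 0.1655, -0.0011]
eef_rot: [-3.141, -0.0, -0.084]
force: [-0.3, 0.3, -0.3]
grip_width: 0.061
grip_force: 0.0
```

Call:
send_rows(
  motion=[
    [[0, 0, 0.1], [0, 0, 0], 0.3],
    [[0, 0, 0], [0, 0, 0], 0.3],
  ],
)

```text
time_s: 8.5
ee_pos: [0.4631, 0.1655, -0.0041]
eef_rot: [-3.141, -0.001, -0.084]
force: [-0.3, 0.3, 0.3]
grip_width: 0.0611
grip_force: 0.0
```

Call:
send_rows(
  motion=[
    [[0, 0, 0.1], [0, 0, 0], 0.3],
    [[0, 0, 0], [0, 0, 0], 0.3],
  ],
)

```text
time_s: 8.7
ee_pos: [0.4635, 0.1656, -0.0047]
eef_rot: [-3.141, -0.001, -0.084]
force: [-16.1, -5.5, 39.4]
grip_width: 0.061
grip_force: 19.9
```

Call:
send_rows(
  motion=[
    [[0, 0, -0.13], [0, 0, 0], 0.3],
    [[0, 0, 0], [0, 0, 0], -1],
    [[0, 0, 0], [0, 0, 0], -1],
    [[0, 0, 0], [0, 0, 0], -1],
    [[0, 0, 0], [0, 0, 0], -1],
    [[0, 0, 0], [0, 0, 0], -1],
    [[0, 0, 0], [0, 0, 0], -1],
    [[0, 0, 0], [0, 0, 0], -1],
  ],
)

```text
time_s: 9.5
ee_pos: [0.4627, 0.1654, -0.0038]
eef_rot: [3.141, 0.0, -0.084]
force: [-0.3, -0.1, -1.8]
grip_width: 0.0339
grip_force: 25.0
```

```bash
python3 -c "
from h import *
plan((.463,.1655,.1,-.084),(.6475,.1615,.1,-.0),(.6475,.1615,.0665,0))"
```

```text
t 9.5 at [ 0.4627  0.1654 -0.0038] [ 3.141  0.    -0.084] grip 0.0339 25.0 F [-0.3 -0.1 -1.8] q [0.27 0.42 1.85 0.   0.87 1.92]
  4 x shift [0.003, -0.001, -0.865]
  1 x turn [0.0, 0.0, -0.7]
  7 x shift [0.879, 0.019, 0.0]
  2 x shift [0.0, -0.0, 0.558]
```

Call:
send_rows(
  motion=[
    [[0, 0, -0.865], [0, 0, 0], -1],
    [[0, 0, -0.865], [0, 0, 0], -1],
    [[0, 0, -0.865], [0, 0, 0], -1],
    [[0, 0, -0.865], [0, 0, 0], -1],
    [[0, 0, 0], [0, 0, -0.7], -1],
    [[0.879, 0.019, 0], [0, 0, 0], -1],
    [[0.879, 0.019, 0], [0, 0, 0], -1],
    [[0.879, 0.019, 0], [0, 0, 0], -1],
    [[0.879, 0.019, 0], [0, 0, 0], -1],
    [[0.879, 0.019, 0], [0, 0, 0], -1],
    [[0.879, 0.019, 0], [0, 0, 0], -1],
    [[0.879, 0.019, 0], [0, 0, 0], -1],
  ],
)

```text
time_s: 10.7
ee_pos: [0.6482, 0.1613, 0.0997]
eef_rot: [3.141, 0.001, -0.0]
force: [0.2, 0.0, -1.6]
grip_width: 0.0335
grip_force: 25.0
```

Call:
send_rows(
  motion=[
    [[0, 0, 0], [0, 0, 0], -1],
    [[0, 0, 0], [0, 0, 0], -1],
  ],
)

```text
time_s: 10.9
ee_pos: [0.647, 0.1613, 0.0993]
eef_rot: [3.141, 0.001, -0.0]
force: [0.0, 0.9, -1.6]
grip_width: 0.0341
grip_force: 25.0
```

```bash
python3 -c "
from h import *
from station import *
plan((.6475,.1615,.0705,0),(.6475,.1615,.0665,0))
for n in('scene','top'):print(rect(camera(n),*BL,(.6475,.1615,.1375)))"
```

```text
t 10.9 at [0.647  0.1613 0.0993] [ 3.141e+00  1.000e-03 -0.000e+00] grip 0.0341 25.0 F [ 0.   0.9 -1.6] q [0.19 0.63 1.24 0.   1.27 1.76]
  2 x shift [0.008, -0.004, 0.48]
  1 x shift [0.0, -0.0, 0.133]
[674.1 161.7  22.3  20.7  86.5]Traceback (most recent call last):
  File "<string>", line 5, in <module>
    for n in('scene','top'):print(rect(camera(n),*BL,(.6475,.1615,.1375)))
                                  ~~~~^^^^^^^^^^^^^^^^^^^^^^^^^^^^^^^^^^^
  File "h.py", line 19, in rect
    h=cv2.convexHull(best(m,int(u),int(v),r).astype(np.float32))[:,0]
                     ~~~~^^^^^^^^^^^^^^^^^^^
  File "h.py", line 13, in best
    return max(cs,key=cv2.contourArea)[:,0].astype(float)
           ~~~^^^^^^^^^^^^^^^^^^^^^^^^
ValueError: max() iterable argument is empty
```

Call:
send_rows(
  motion=[
    [[0.01, 0, 0.5], [0, 0, 0], -1],
    [[0, 0, 0.4], [0, 0, 0], -1],
    [[0, 0, 0.1], [0, 0, 0], -1],
    [[0, 0, 0.067], [0, 0, 0], -1],
    [[0, 0, 0], [0, 0, 0], -1],
  ],
)

```text
time_s: 11.5
ee_pos: [0.6476, 0.1614, 0.0679]
eef_rot: [3.142, 0.0, -0.0]
force: [0.2, 0.4, -2.4]
grip_width: 0.0334
grip_force: 25.0
```

Call:
send_rows(
  motion=[
    [[0, 0, 0.04], [0, 0, 0], -1],
    [[0, 0, 0], [0, 0, 0], -1],
  ],
)

```text
time_s: 11.7
ee_pos: [0.6478, 0.1614, 0.0672]
eef_rot: [-3.142, -0.0, -0.0]
force: [0.2, -0.0, -1.6]
grip_width: 0.0339
grip_force: 25.0
```

Call:
send_rows(
  motion=[
    [[0, 0, 0.035], [0, 0, 0], -1],
    [[0, 0, 0], [0, 0, 0], -1],
  ],
)

```text
time_s: 11.9
ee_pos: [0.6477, 0.1614, 0.0659]
eef_rot: [3.142, -0.0, -0.0]
force: [-0.1, -0.4, -2.0]
grip_width: 0.034
grip_force: 25.0
```

Call:
send_rows(
  motion=[
    [[0, 0, 0.035], [0, 0, 0], -1],
    [[0, 0, 0], [0, 0, 0], -1],
  ],
)

```text
time_s: 12.1
ee_pos: [0.6478, 0.1614, 0.065]
eef_rot: [-3.142, -0.0, -0.0]
force: [-0.4, -0.1, -0.5]
grip_width: 0.034
grip_force: 25.0
```

Call:
send_rows(
  motion=[
    [[0, 0, 0.01], [0, 0, 0], -0.2],
    [[0, 0, 0], [0, 0, 0], -0.15],
    [[0, 0, 0], [0, 0, 0], 0],
    [[0, 0, 0], [0, 0, 0], 0.1],
    [[0, 0, 0], [0, 0, 0], 0.1],
    [[0, 0, -0.3], [0, 0, 0], 0.1],
    [[0, 0, -0.6], [0, 0, 0], 0.1],
    [[0, 0, -0.9], [0, 0, 0], 0.1],
    [[-0.9, 0, -0.6], [0, 0, 0], 0.1],
    [[-0.9, 0, 0], [0, 0, 0], 0.1],
    [[-0.9, 0, 0], [0, 0, 0], 0.1],
    [[-0.9, 0, 0], [0, 0, 0], 0.1],
  ],
)

```text
time_s: 13.3
ee_pos: [0.5387, 0.1614, 0.1374]
eef_rot: [-3.141, -0.001, -0.0]
force: [0.7, 0.8, 0.2]
grip_width: 0.0517
grip_force: 0.0
```

```bash
python3 -c "
from h import *
from station import *
c=camera('scene');cv2.imwrite('pics/s3.png',cv2.resize(c['pixels'][100:340,180:420],(600,600),interpolation=cv2.INTER_CUBIC)[:,:,::-1])
plan((.457,.082,.12,3.14159-.07),(.457,.082,-.0,3.14159-.07))
print(rect(c,*BL,(.6475,.1615,.103)),rect(c,*GR,(.457,.082,.034)))"
```

```text
t 13.3 at [0.5359 0.1616 0.1374] [-3.142  0.     0.   ] grip 0.0519 0.0 F [-1.1  1.2  0.3] q [0.23 0.36 1.55 0.   1.23 1.8 ]
  26 x turn [-0.0, -0.0, -0.984]
  3 x shift [0.812, -0.944, 0.193]
  5 x shift [0.0, -0.0, 0.8]
[649.1 160.   75.2  26.7  -3.1] [456.9  82.4  73.2  25.4  -4.1]
```

View pics/s3.png

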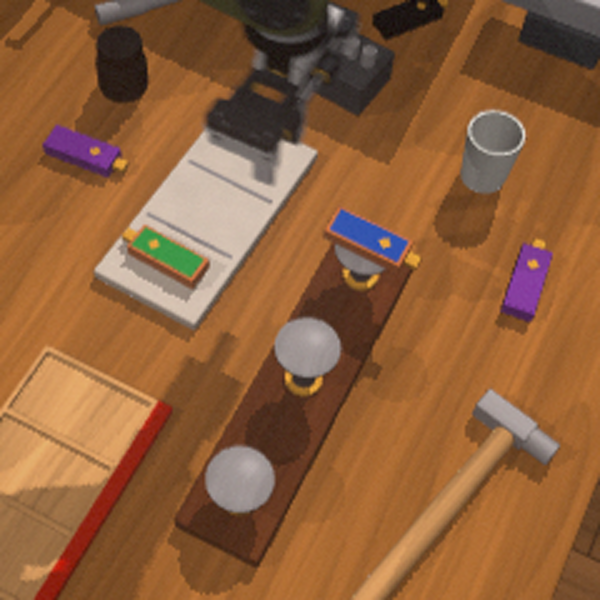

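Blue balances level on dome 0, crop (370,237). Next I turn half round and fetch green.

Call:
send_rows(
  motion=[
    [[0, 0, 0], [0, 0, -0.984], 0.3],
    [[0, 0, 0], [0, 0, -0.984], 0.3],
    [[0, 0, 0], [0, 0, -0.984], 0.3],
    [[0, 0, 0], [0, 0, -0.984], 0.3],
    [[0, 0, 0], [0, 0, -0.984], 0.3],
    [[0, 0, 0], [0, 0, -0.984], 0.3],
    [[0, 0, 0], [0, 0, -0.984], 0.3],
    [[0, 0, 0], [0, 0, -0.984], 0.3],
    [[0, 0, 0], [0, 0, -0.984], 0.3],
    [[0, 0, 0], [0, 0, -0.984], 0.3],
    [[0, 0, 0], [0, 0, -0.984], 0.3],
    [[0, 0, 0], [0, 0, -0.984], 0.3],
  ],
)

```text
time_s: 14.55
ee_pos: [0.5399, 0.1615, 0.1373]
eef_rot: [3.141, -0.0, 1.422]
force: [-0.1, 0.3, -0.3]
grip_width: 0.0612
grip_force: 0.0
```

Call:
send_rows(
  motion=[
    [[0, 0, 0], [0, 0, -0.984], 0.3],
    [[0, 0, 0], [0, 0, -0.984], 0.3],
    [[0, 0, 0], [0, 0, -0.984], 0.3],
    [[0, 0, 0], [0, 0, -0.984], 0.3],
    [[0, 0, 0], [0, 0, -0.984], 0.3],
    [[0, 0, 0], [0, 0, -0.984], 0.3],
    [[0, 0, 0], [0, 0, -0.984], 0.3],
    [[0, 0, 0], [0, 0, -0.984], 0.3],
    [[0, 0, 0], [0, 0, -0.984], 0.3],
    [[0, 0, 0], [0, 0, -0.984], 0.3],
    [[0, 0, 0], [0, 0, -0.984], 0.3],
    [[0, 0, 0], [0, 0, -0.984], 0.3],
  ],
)

```text
time_s: 15.75
ee_pos: [0.5399, 0.1615, 0.1373]
eef_rot: [3.141, 0.001, 2.839]
force: [-0.9, 0.2, 0.8]
grip_width: 0.061
grip_force: 0.0
```

Call:
send_rows(
  motion=[
    [[0, 0, 0], [0, 0, -0.984], 0.3],
    [[0, 0, 0], [0, 0, -0.984], 0.3],
    [[0.812, -0.944, 0.193], [0, 0, 0], 0.3],
    [[0.812, -0.944, 0.193], [0, 0, 0], 0.3],
    [[0.812, -0.944, 0.193], [0, 0, 0], 0.3],
    [[0, 0, 0], [0, 0, 0], 0.3],
    [[0, 0, 0], [0, 0, 0], 0.3],
  ],
)

```text
time_s: 16.45
ee_pos: [0.4612, 0.0818, 0.1202]
eef_rot: [3.141, 0.002, 3.069]
force: [0.2, -0.1, 0.2]
grip_width: 0.061
grip_force: 0.0
```

```bash
python3 -c "
from h import *
plan((.457,.082,.01,3.14159-.07),(.457,.082,-.0028,3.14159-.07))"
```

```text
t 16.4 at [0.4612 0.0818 0.1202] [3.141e+00 2.000e-03 3.069e+00] grip 0.061 0.0 F [ 0.2 -0.1  0.2] q [ 0.1   0.19  1.82  0.    1.13 -1.4 ]
  1 x turn [0.003, 0.014, -0.022]
  4 x shift [0.035, -0.0, 0.918]
  1 x shift [0.0, -0.0, 0.427]
```

Call:
send_rows(
  motion=[
    [[0.035, 0, 0.918], [0, 0, 0], 0.3],
    [[0.035, 0, 0.918], [0, 0, 0], 0.3],
    [[0.035, 0, 0.918], [0, 0, 0], 0.3],
    [[0.035, 0, 0.918], [0, 0, 0], 0.3],
    [[0, 0, 0.427], [0, 0, 0], 0.3],
    [[0, 0, 0], [0, 0, 0], 0],
    [[0, 0, 0], [0, 0, 0], -1],
    [[0, 0, 0], [0, 0, 0], -1],
    [[0, 0, 0], [0, 0, 0], -1],
    [[0, 0, 0], [0, 0, 0], -1],
    [[0, 0, 0], [0, 0, 0], -1],
    [[0, 0, 0], [0, 0, 0], -1],
  ],
)

```text
time_s: 17.65
ee_pos: [0.4571, 0.0825, -0.0034]
eef_rot: [3.141, 0.001, 3.07]
force: [1.1, 2.8, 3.9]
grip_width: 0.0335
grip_force: 25.0
```

```bash
python3 -c "
from h import *
plan((.457,.082,.115,3.07159),(.457,.082,.115,0),(.6493,.0225,.115,0),(.6493,.0225,.084,0))"
```

```text
t 17.6 at [ 0.4571  0.0825 -0.0034] [3.141e+00 1.000e-03 3.070e+00] grip 0.0335 25.0 F [1.1 2.8 3.9] q [ 0.1   0.38  1.92  0.    0.84 -1.4 ]
  5 x shift [0.0, -0.003, -0.789]
  26 x turn [0.0, -0.0, 0.984]
  1 x shift [0.0, 0.0, 0.0]
  7 x shift [0.916, 0.283, 0.0]
  2 x shift [0.0, -0.0, 0.517]
```

Call:
send_rows(
  motion=[
    [[0, 0, -0.789], [0, 0, 0], -1],
    [[0, 0, -0.789], [0, 0, 0], -1],
    [[0, 0, -0.789], [0, 0, 0], -1],
    [[0, 0, -0.789], [0, 0, 0], -1],
    [[0, 0, -0.789], [0, 0, 0], -1],
    [[0, 0, 0], [0, 0, 0.984], -1],
    [[0, 0, 0], [0, 0, 0.984], -1],
    [[0, 0, 0], [0, 0, 0.984], -1],
    [[0, 0, 0], [0, 0, 0.984], -1],
    [[0, 0, 0], [0, 0, 0.984], -1],
    [[0, 0, 0], [0, 0, 0.984], -1],
    [[0, 0, 0], [0, 0, 0.984], -1],
  ],
)

```text
time_s: 18.85
ee_pos: [0.456, 0.082, 0.1141]
eef_rot: [-3.14, -0.001, 2.238]
force: [-0.5, 0.0, -1.3]
grip_width: 0.0337
grip_force: 25.0
```

Call:
send_rows(
  motion=[
    [[0, 0, 0], [0, 0, 0.984], -1],
    [[0, 0, 0], [0, 0, 0.984], -1],
    [[0, 0, 0], [0, 0, 0.984], -1],
    [[0, 0, 0], [0, 0, 0.984], -1],
    [[0, 0, 0], [0, 0, 0.984], -1],
    [[0, 0, 0], [0, 0, 0.984], -1],
    [[0, 0, 0], [0, 0, 0.984], -1],
    [[0, 0, 0], [0, 0, 0.984], -1],
    [[0, 0, 0], [0, 0, 0.984], -1],
    [[0, 0, 0], [0, 0, 0.984], -1],
    [[0, 0, 0], [0, 0, 0.984], -1],
    [[0, 0, 0], [0, 0, 0.984], -1],
  ],
)

```text
time_s: 20.05
ee_pos: [0.456, 0.082, 0.1141]
eef_rot: [-3.141, 0.001, 0.821]
force: [0.3, -0.3, -1.8]
grip_width: 0.0338
grip_force: 25.0
```

Call:
send_rows(
  motion=[
    [[0, 0, 0], [0, 0, 0.984], -1],
    [[0, 0, 0], [0, 0, 0.984], -1],
    [[0, 0, 0], [0, 0, 0.984], -1],
    [[0, 0, 0], [0, 0, 0.984], -1],
    [[0, 0, 0], [0, 0, 0.984], -1],
    [[0, 0, 0], [0, 0, 0.984], -1],
    [[0, 0, 0], [0, 0, 0.984], -1],
    [[0, 0, 0], [0, 0, 0], -1],
  ],
)

```text
time_s: 20.85
ee_pos: [0.4561, 0.0821, 0.1141]
eef_rot: [3.141, 0.001, -0.002]
force: [0.1, -0.5, -1.9]
grip_width: 0.0339
grip_force: 25.0
```

```bash
python3 -c "
from h import *
plan((.6493,.0225,.115,0),(.6493,.0225,.084,0))"
```

```text
t 20.9 at [0.4561 0.0821 0.1141] [ 3.141e+00  1.000e-03 -2.000e-03] grip 0.0339 25.0 F [ 0.1 -0.5 -1.9] q [ 0.1   0.18  1.84 -0.    1.12  1.67]
  7 x shift [0.92, 0.284, -0.004]
  2 x shift [0.0, -0.0, 0.517]
```

Call:
send_rows(
  motion=[
    [[0.92, 0.284, 0], [0, 0, 0], -1],
    [[0.92, 0.284, 0], [0, 0, 0], -1],
    [[0.92, 0.284, 0], [0, 0, 0], -1],
    [[0.92, 0.284, 0], [0, 0, 0], -1],
    [[0.92, 0.284, 0], [0, 0, 0], -1],
    [[0.92, 0.284, 0], [0, 0, 0], -1],
    [[0.92, 0.284, 0], [0, 0, 0], -1],
    [[0, 0, 0], [0, 0, 0], -1],
    [[0, 0, 0.5], [0, 0, 0], -1],
    [[0, 0, 0.4], [0, 0, 0], -1],
    [[0, 0, 0.12], [0, 0, 0], -1],
    [[0, 0, 0], [0, 0, 0], -1],
  ],
)

```text
time_s: 22.05
ee_pos: [0.6489, 0.0228, 0.083]
eef_rot: [-3.142, 0.002, 0.001]
force: [1.1, -1.2, -2.2]
grip_width: 0.0338
grip_force: 25.0
```

Call:
send_rows(
  motion=[
    [[0, 0, 0.03], [0, 0, 0], -1],
    [[0, 0, 0], [0, 0, 0], -1],
  ],
)

```text
time_s: 22.25
ee_pos: [0.6499, 0.0226, 0.0836]
eef_rot: [3.142, -0.001, 0.0]
force: [0.1, 0.3, -3.0]
grip_width: 0.0339
grip_force: 25.0
```

Call:
send_rows(
  motion=[
    [[0, 0, 0.03], [0, 0, 0], -1],
    [[0, 0, 0], [0, 0, 0], -1],
  ],
)

```text
time_s: 22.45
ee_pos: [0.6498, 0.0226, 0.0823]
eef_rot: [3.142, -0.0, -0.0]
force: [0.4, -0.5, -2.9]
grip_width: 0.0336
grip_force: 25.0
```

Call:
send_rows(
  motion=[
    [[0, 0, 0.035], [0, 0, 0], -1],
    [[0, 0, 0], [0, 0, 0], -1],
  ],
)

```text
time_s: 22.65
ee_pos: [0.6497, 0.0225, 0.081]
eef_rot: [-3.142, 0.0, -0.0]
force: [-0.6, -0.3, -2.2]
grip_width: 0.0339
grip_force: 25.0
```

Call:
send_rows(
  motion=[
    [[0, 0, 0.03], [0, 0, 0], -1],
    [[0, 0, 0], [0, 0, 0], -1],
  ],
)

```text
time_s: 22.85
ee_pos: [0.6498, 0.0225, 0.0805]
eef_rot: [3.142, -0.0, -0.0]
force: [-0.7, -0.2, 0.2]
grip_width: 0.0337
grip_force: 25.0
```

Contact at the expected height. Release and retreat.

Call:
send_rows(
  motion=[
    [[0, 0, 0], [0, 0, 0], -0.2],
    [[0, 0, 0], [0, 0, 0], -0.15],
    [[0, 0, 0], [0, 0, 0], 0],
    [[0, 0, 0], [0, 0, 0], 0.1],
    [[0, 0, 0], [0, 0, 0], 0.1],
    [[0, 0, -0.3], [0, 0, 0], 0.1],
    [[0, 0, -0.6], [0, 0, 0], 0.1],
    [[0, 0, -0.9], [0, 0, 0], 0.1],
    [[-0.9, 0, -0.6], [0, 0, 0], 0.1],
    [[-0.9, 0, 0], [0, 0, 0], 0.1],
    [[-0.9, 0, 0], [0, 0, 0], 0.1],
    [[-0.9, 0, 0], [0, 0, 0], 0.1],
  ],
)

```text
time_s: 24.05
ee_pos: [0.5407, 0.0226, 0.153]
eef_rot: [3.142, -0.001, -0.0]
force: [0.8, -0.5, 1.0]
grip_width: 0.0516
grip_force: 0.0
```

```bash
python3 -c "
from h import *
from station import *
c=camera('scene');t=camera('top');cv2.imwrite('pics/s4.png',cv2.resize(c['pixels'][130:420,80:420],(700,597),interpolation=cv2.INTER_CUBIC)[:,:,::-1])
for c in(c,t):
  print(rect(c,*BL,(.6475,.1615,.103)),rect(c,*GR,(.65,.022,.118)),rect(c,*YE,(.505,-.418,.026),40,9))
plan((.51,-.417,.13,.02),(.51,-.417,.02,.02))
"
```

```text
[650.1 160.   75.5  26.8  -3.1] [656.   22.7  75.6  25.5  -3.7] [ 507.4 -417.9  128.9   36.7    1.2]
[648.8 160.6  67.2  22.8   1.7] [670.4  22.4  36.9  19.6   1.1] [ 503.8 -417.3  123.1   34.    -1.3]
t 24.1 at [0.54   0.0227 0.1534] [-3.142e+00 -1.000e-03 -0.000e+00] grip 0.0519 0.0 F [-0.4  0.1 -0.7] q [-0.03  0.31  1.59  0.    1.25  1.55]
  1 x turn [0.0, -0.005, -0.167]
  16 x shift [-0.081, 0.915, 0.049]
  4 x shift [0.0, -0.0, 0.917]
```

View pics/s4.png

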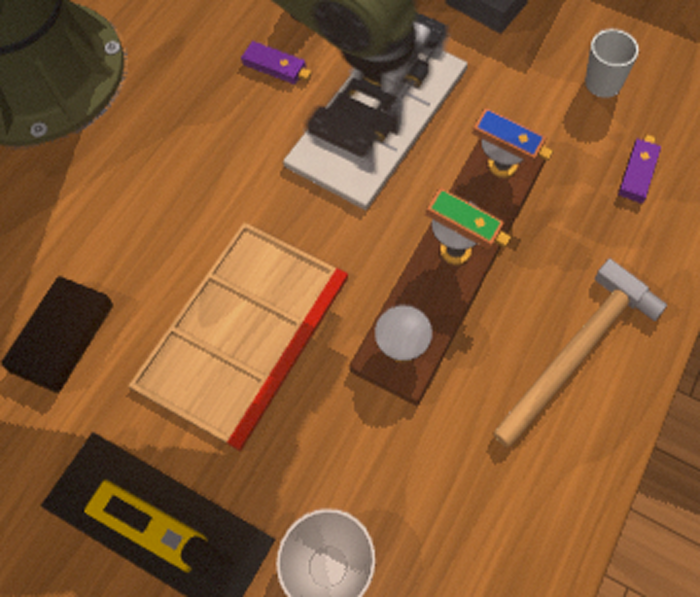

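Blue sits at (510,133) and green at (467,217) in this crop, both balanced with lugs away from the robot. The thermometer is on the mat at crop (145,525). Next I fetch the thermometer.

Call:
send_rows(
  motion=[
    [[-0.08, 0.915, 0], [0, 0, -0.15], 0.3],
    [[-0.08, 0.915, 0], [0, 0, 0], 0.3],
    [[-0.08, 0.915, 0], [0, 0, 0], 0.3],
    [[-0.08, 0.915, 0], [0, 0, 0], 0.3],
    [[-0.08, 0.915, 0], [0, 0, 0], 0.3],
    [[-0.08, 0.915, 0], [0, 0, 0], 0.3],
    [[-0.08, 0.915, 0], [0, 0, 0], 0.3],
    [[-0.08, 0.915, 0], [0, 0, 0], 0.3],
    [[-0.08, 0.915, 0], [0, 0, 0], 0.3],
    [[-0.08, 0.915, 0], [0, 0, 0], 0.3],
    [[-0.08, 0.915, 0], [0, 0, 0], 0.3],
    [[-0.08, 0.915, 0], [0, 0, 0], 0.3],
  ],
  squeeze=40,
)

```text
time_s: 25.35
ee_pos: [0.5187, -0.3088, 0.1527]
eef_rot: [3.141, -0.001, 0.018]
force: [-0.4, 0.4, 0.7]
grip_width: 0.0612
grip_force: 0.0
```

Call:
send_rows(
  motion=[
    [[-0.08, 0.915, 0], [0, 0, 0], 0.3],
    [[-0.08, 0.915, 0], [0, 0, 0], 0.3],
    [[-0.08, 0.915, 0], [0, 0, 0], 0.3],
    [[-0.08, 0.915, 0], [0, 0, 0], 0.3],
    [[0, 0, 0.9], [0, 0, 0], 0.3],
    [[0, 0, 0.9], [0, 0, 0], 0.3],
    [[0, 0, 0], [0, 0, 0], 0.3],
  ],
)

```text
time_s: 26.05
ee_pos: [0.5096, -0.4165, 0.0947]
eef_rot: [-3.138, 0.004, 0.018]
force: [-0.7, 0.7, -0.1]
grip_width: 0.061
grip_force: 0.0
```

```bash
python3 -c "
from h import *
from station import *
c=camera('scene');print(rect(c,*YE,(.505,-.418,.026),40,9))
plan((.5125,-.4175,-.008,.018),(.5125,-.4175,-.013,.018))
"
```

```text
[ 514.8 -417.   116.    38.1    1.2]
t 26.1 at [ 0.5105 -0.4171  0.0973] [-3.14e+00  2.00e-03  1.80e-02] grip 0.0613 0.0 F [0.4 0.5 0.1] q [-0.74  0.62  1.27 -0.    1.26  0.81]
  4 x shift [0.017, 0.004, 0.878]
  1 x shift [0.0, -0.0, 0.167]
```

Call:
send_rows(
  motion=[
    [[0.02, 0, 0.878], [0, 0, 0], 0.3],
    [[0.02, 0, 0.878], [0, 0, 0], 0.3],
    [[0.02, 0, 0.878], [0, 0, 0], 0.3],
    [[0.02, 0, 0.878], [0, 0, 0], 0.3],
    [[0, 0, 0.15], [0, 0, 0], 0.3],
    [[0, 0, 0], [0, 0, 0], 0],
    [[0, 0, 0], [0, 0, 0], -1],
    [[0, 0, 0], [0, 0, 0], -1],
    [[0, 0, 0], [0, 0, 0], -1],
    [[0, 0, 0], [0, 0, 0], -1],
    [[0, 0, 0], [0, 0, 0], -1],
  ],
)

```text
time_s: 27.2
ee_pos: [0.5138, -0.4177, -0.0099]
eef_rot: [3.14, -0.002, 0.018]
force: [-0.5, 0.4, 6.8]
grip_width: 0.0383
grip_force: 40.0
```

Call:
send_rows(
  motion=[
    [[0, 0, -0.4], [0, 0, 0], -1],
    [[0, 0, -0.9], [0, 0, 0], -1],
    [[0, 0, -0.9], [0, 0, 0], -1],
    [[0, 0, -0.9], [0, 0, 0], -1],
    [[0, 0, -0.9], [0, 0, 0], -1],
    [[0, 0, -0.9], [0, 0, 0], -1],
    [[0, 0, -0.9], [0, 0, 0], -1],
    [[0, 0, 0], [0, 0, 0], -1],
  ],
)

```text
time_s: 28.0
ee_pos: [0.5141, -0.4181, 0.1673]
eef_rot: [3.137, -0.005, 0.018]
force: [0.5, -0.3, -2.0]
grip_width: 0.0377
grip_force: 40.0
```

```bash
python3 -c "
from h import *
from station import *
for n in('scene','top'):
  c=camera(n);o=get_obs()['ee_pos'];
  print(o,rect(c,*YE,(.508,-.418,o[2]+.039),50,9))
  if n=='scene':cv2.imwrite('pics/s5.png',cv2.resize(c['pixels'][220:420,20:300],(800,571),interpolation=cv2.INTER_CUBIC)[:,:,::-1])
"
```

```text
[ 0.51347889 -0.41751009  0.16443136] [ 532.8 -417.7   80.1   38.     0.6]
[ 0.51294289 -0.41704769  0.1623777 ] [ 564.1 -400.5    6.4    3.1   -1.5]
```

View pics/s5.png

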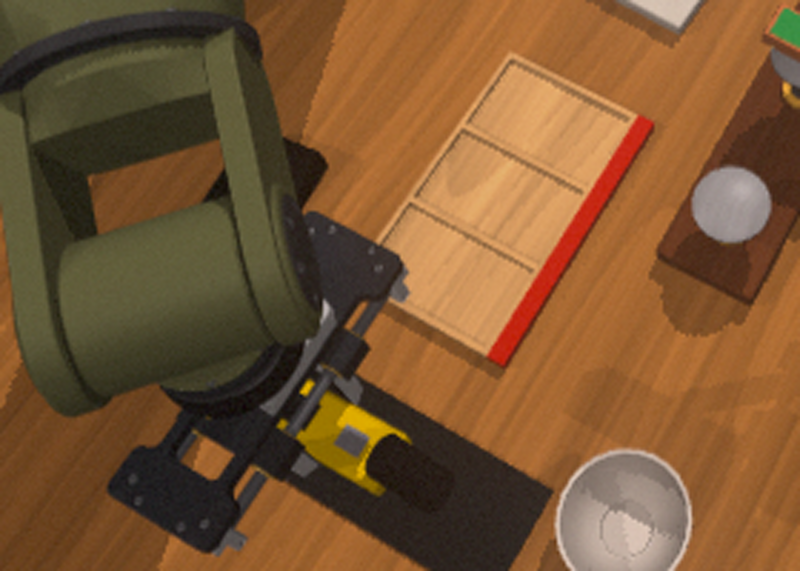

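```bash
python3 -c "
from h import *
plan((.45,-.33,.185,0),(.45,.16,.185,0),(.4865,.16,.14,0),maxu=.85)
"
```

```text
t 28.1 at [ 0.5129 -0.417   0.1624] [ 3.141 -0.     0.018] grip 0.0372 40.0 F [-0.4 -0.7 -2.4] q [-0.74  0.57  1.19 -0.    1.38  0.81]
  1 x turn [0.002, -0.002, 0.148]
  4 x shift [-0.525, -0.725, -0.189]
  20 x shift [0.0, -0.817, -0.0]
  2 x shift [0.608, -0.0, 0.75]
```

Call:
send_rows(
  motion=[
    [[-0.525, -0.725, -0.19], [0, 0, 0.148], -1],
    [[-0.525, -0.725, -0.19], [0, 0, 0], -1],
    [[-0.525, -0.725, -0.19], [0, 0, 0], -1],
    [[-0.525, -0.725, -0.19], [0, 0, 0], -1],
    [[0, -0.817, 0], [0, 0, 0], -1],
    [[0, -0.817, 0], [0, 0, 0], -1],
    [[0, -0.817, 0], [0, 0, 0], -1],
    [[0, -0.817, 0], [0, 0, 0], -1],
    [[0, -0.817, 0], [0, 0, 0], -1],
    [[0, -0.817, 0], [0, 0, 0], -1],
    [[0, -0.817, 0], [0, 0, 0], -1],
    [[0, -0.817, 0], [0, 0, 0], -1],
  ],
)

```text
time_s: 29.3
ee_pos: [0.4488, -0.1331, 0.1837]
eef_rot: [-3.141, 0.002, -0.0]
force: [0.5, -0.3, -2.4]
grip_width: 0.0378
grip_force: 40.0
```

Call:
send_rows(
  motion=[
    [[0, -0.817, 0], [0, 0, 0], -1],
    [[0, -0.817, 0], [0, 0, 0], -1],
    [[0, -0.817, 0], [0, 0, 0], -1],
    [[0, -0.817, 0], [0, 0, 0], -1],
    [[0, -0.817, 0], [0, 0, 0], -1],
    [[0, -0.817, 0], [0, 0, 0], -1],
    [[0, -0.817, 0], [0, 0, 0], -1],
    [[0, -0.817, 0], [0, 0, 0], -1],
    [[0, -0.817, 0], [0, 0, 0], -1],
    [[0, -0.817, 0], [0, 0, 0], -1],
    [[0, -0.4, 0], [0, 0, 0], -1],
    [[0, -0.4, 0], [0, 0, 0], -1],
  ],
)

```text
time_s: 30.5
ee_pos: [0.4492, 0.1351, 0.1842]
eef_rot: [3.141, 0.002, 0.0]
force: [0.4, -0.2, -2.4]
grip_width: 0.0378
grip_force: 40.0
```

```bash
python3 -c "
from h import *
from station import *
c=camera('scene');cv2.imwrite('pics/s6.png',cv2.resize(c['pixels'][60:310,150:420],(648,600),interpolation=cv2.INTER_CUBIC)[:,:,::-1])
o=get_obs()['ee_pos'];print(rect(c,*YE,(o[0]+.02,o[1],o[2]+.036),50,9))
plan((.4865,.16,.14,0),maxu=.85)
print(rect(c,*BL,(.6475,.1615,.103)),rect(c,*GR,(.65,.022,.118)))
"
```

```text
[476.5 129.4  73.5  41.  -54.7]
t 30.6 at [0.4493 0.1362 0.1844] [-3.142e+00  1.000e-03  1.000e-03] grip 0.0375 40.0 F [-0.   0.5 -1.9] q [0.22 0.12 1.74 0.   1.28 1.79]
  2 x shift [0.62, -0.397, 0.741]
[650.1 160.   75.5  26.8  -3.1] [656.   22.5  75.6  25.5  -3.7]
```

View pics/s6.png

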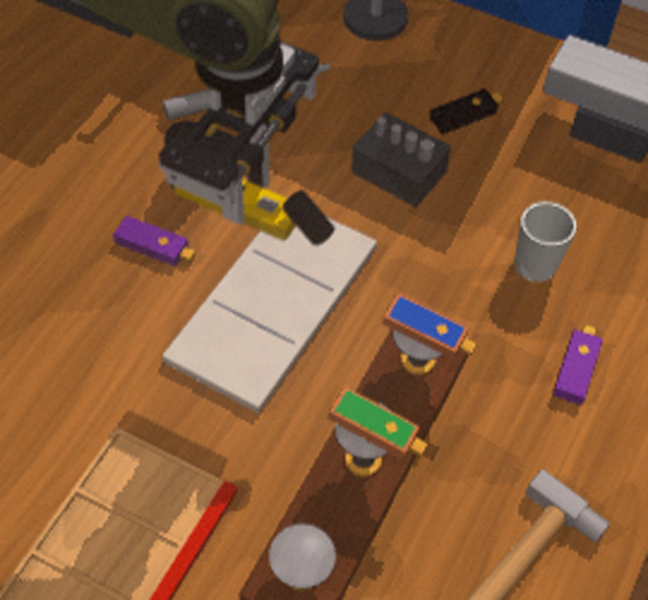

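Thermometer is held level, barrel at crop (310,217), and both plaques are still balanced. Read blue.

Call:
send_rows(
  motion=[
    [[0.62, -0.4, 0.74], [0, 0, 0], -1],
    [[0.62, -0.4, 0.74], [0, 0, 0], -1],
    [[0, 0, 0], [0, 0, 0], -1],
    [[0, 0, 0], [0, 0, 0], -1],
  ],
)

```text
time_s: 30.95
ee_pos: [0.4866, 0.1581, 0.1402]
eef_rot: [3.141, 0.002, -0.0]
force: [-0.6, 0.2, -0.6]
grip_width: 0.0379
grip_force: 40.0
```

```bash
python3 -c "
from h import *
from station import *
c=camera('scene');cv2.imwrite('pics/s7.png',cv2.resize(c['pixels'][90:240,190:370],(720,600),interpolation=cv2.INTER_CUBIC)[:,:,::-1])
W=cloud(c);o=get_obs()['ee_pos'];print(o)
m=(mask(c,*YE)>0)&(abs(W[...,0]-o[0])<.1)&(abs(W[...,1]-o[1])<.04)&(W[...,2]>.14);p=W[m];print('top z',np.percentile(p[:,2],[50,90]),'xmax',np.percentile(p[:,0],[50,97]),'y',np.percentile(p[:,1],[3,97]))
m=(mask(c,(0,0,0),(180,255,70))>0)&(W[...,0]>o[0]+.06)&(W[...,0]<o[0]+.15)&(abs(W[...,1]-o[1])<.03)&(W[...,2]>.13);p=W[m];print('barrel',len(p),p.min(0),p.max(0))
"
```

```text
[0.48673921 0.15815432 0.14103261]
top z [0.17501992 0.17759351] xmax [0.51086517 0.54124947] y [0.13782424 0.17343914]
barrel 194 [0.54714902 0.14232075 0.16625577] [0.58390009 0.16660449 0.20963955]
```

View pics/s7.png

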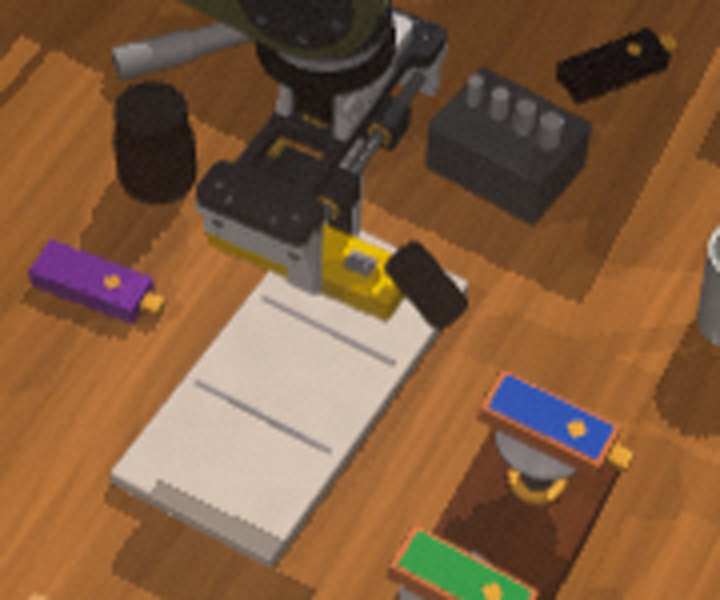

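Thermometer is level and its barrel at crop (428,285) points at blue. Hold here.

Call:
send_rows(
  motion=[
    [[0, -0.07, 0], [0, 0, 0], -1],
    [[0, 0, 0], [0, 0, 0], -1],
    [[0, 0, 0], [0, 0, 0], -1],
    [[0, 0, 0], [0, 0, 0], -1],
    [[0, 0, 0], [0, 0, 0], -1],
    [[0, 0, 0], [0, 0, 0], -1],
    [[0, 0, 0], [0, 0, 0], -1],
    [[0, 0, 0], [0, 0, 0], -1],
    [[0, 0, 0], [0, 0, 0], -1],
    [[0, 0, 0], [0, 0, 0], -1],
    [[0, 0, 0], [0, 0, 0], -1],
    [[0, 0, 0], [0, 0, 0], -1],
  ],
)

```text
time_s: 32.2
ee_pos: [0.4868, 0.1608, 0.1407]
eef_rot: [3.142, 0.0, 0.0]
force: [-0.9, 0.2, -1.4]
grip_width: 0.0378
grip_force: 40.0
```

Call:
send_rows(
  motion=[
    [[0, 0, 0], [0, 0, 0], -1],
    [[0, 0, 0], [0, 0, 0], -1],
    [[0, 0, 0], [0, 0, 0], -1],
    [[0, 0, 0], [0, 0, 0], -1],
    [[0, 0, 0], [0, 0, 0], -1],
    [[0, 0, 0], [0, 0, 0], -1],
    [[0, 0, 0], [0, 0, 0], -1],
    [[0, 0, 0], [0, 0, 0], -1],
    [[0, 0, 0], [0, 0, 0], -1],
  ],
)

```text
time_s: 33.1
ee_pos: [0.4869, 0.1608, 0.1407]
eef_rot: [3.142, 0.0, 0.0]
force: [0.4, -0.8, -2.1]
grip_width: 0.0375
grip_force: 40.0
```

```bash
python3 -c "
from h import *
plan((.45,.16,.17,0),(.45,.0235,.17,0),(.4905,.0235,.155,0),maxu=.85)
"
```

```text
t 33.1 at [0.4869 0.1608 0.1407] [3.142 0.    0.   ] grip 0.0375 40.0 F [ 0.4 -0.8 -2.1] q [0.25 0.26 1.68 0.   1.2  1.82]
  2 x shift [-0.614, 0.014, -0.488]
  6 x shift [0.0, 0.758, 0.0]
  2 x shift [0.675, -0.0, 0.25]
```

Call:
send_rows(
  motion=[
    [[-0.614, 0, -0.488], [0, 0, 0], -1],
    [[-0.614, 0, -0.488], [0, 0, 0], -1],
    [[0, 0.76, 0], [0, 0, 0], -1],
    [[0, 0.76, 0], [0, 0, 0], -1],
    [[0, 0.76, 0], [0, 0, 0], -1],
    [[0, 0.76, 0], [0, 0, 0], -1],
    [[0, 0.76, 0], [0, 0, 0], -1],
    [[0, 0.76, 0], [0, 0, 0], -1],
    [[0.675, 0, 0.25], [0, 0, 0], -1],
    [[0.675, 0, 0.25], [0, 0, 0], -1],
    [[0, 0, 0], [0, 0, 0], -1],
    [[0, 0, 0], [0, 0, 0], -1],
  ],
)

```text
time_s: 34.3
ee_pos: [0.4902, 0.0241, 0.1548]
eef_rot: [-3.142, 0.001, 0.0]
force: [-0.2, -0.6, -1.6]
grip_width: 0.0376
grip_force: 40.0
```

```bash
python3 -c "
from h import *
from station import *
c=camera('scene')
W=cloud(c);o=get_obs();print(o['grip_width'],o['grip_force']);o=o['ee_pos'];print(o)
m=(mask(c,*YE)>0)&(abs(W[...,0]-o[0])<.1)&(abs(W[...,1]-o[1])<.04)&(W[...,2]>.14);p=W[m];print('top z',np.percentile(p[:,2],[50,90]),'xmax',np.percentile(p[:,0],[50,97]),'y',np.percentile(p[:,1],[3,97]))
m=(mask(c,(0,0,0),(180,255,70))>0)&(W[...,0]>o[0]+.06)&(W[...,0]<o[0]+.15)&(abs(W[...,1]-o[1])<.03)&(W[...,2]>.13);p=W[m];print('barrel',len(p),p.min(0),p.max(0))
m=(mask(c,*GR)>0)&(abs(W[...,0]-.65)<.07)&(abs(W[...,1]-.02)<.04);p=W[m];print('green',len(p),p.mean(0),np.linalg.lstsq(np.c_[p[:,:2],np.ones(len(p))],p[:,2],rcond=None)[0])
"
```

```text
0.03739956478197533 39.998987317085266
[0.49008283 0.02412494 0.15508363]
top z [0.18997302 0.1920246 ] xmax [0.51569389 0.54332219] y [0.00452669 0.03961294]
barrel 224 [0.55026768 0.00859547 0.17629138] [0.58787773 0.03516527 0.22465918]
green 286 [0.65482918 0.02276042 0.11743117] [-0.12483935 -0.04077963  0.20010777]
```

Aligned with green, so hold.

Call:
send_rows(
  motion=[
    [[0, 0, 0], [0, 0, 0], -1],
    [[0, 0, 0], [0, 0, 0], -1],
    [[0, 0, 0], [0, 0, 0], -1],
    [[0, 0, 0], [0, 0, 0], -1],
    [[0, 0, 0], [0, 0, 0], -1],
    [[0, 0, 0], [0, 0, 0], -1],
    [[0, 0, 0], [0, 0, 0], -1],
    [[0, 0, 0], [0, 0, 0], -1],
    [[0, 0, 0], [0, 0, 0], -1],
    [[0, 0, 0], [0, 0, 0], -1],
    [[0, 0, 0], [0, 0, 0], -1],
    [[0, 0, 0], [0, 0, 0], -1],
  ],
)

```text
time_s: 35.55
ee_pos: [0.4905, 0.024, 0.155]
eef_rot: [-3.142, -0.0, 0.0]
force: [0.8, -0.3, -1.7]
grip_width: 0.0375
grip_force: 40.0
```

Call:
send_rows(
  motion=[
    [[0, 0, 0], [0, 0, 0], -1],
    [[0, 0, 0], [0, 0, 0], -1],
    [[0, 0, 0], [0, 0, 0], -1],
    [[0, 0, 0], [0, 0, 0], -1],
    [[0, 0, 0], [0, 0, 0], -1],
    [[0, 0, 0], [0, 0, 0], -1],
    [[0, 0, 0], [0, 0, 0], -1],
    [[0, 0, 0], [0, 0, 0], -1],
    [[0, 0, 0], [0, 0, 0], -1],
  ],
)

```text
time_s: 36.45
ee_pos: [0.4905, 0.024, 0.155]
eef_rot: [-3.142, 0.0, 0.0]
force: [-0.2, 0.5, -2.0]
grip_width: 0.0376
grip_force: 40.0
```

```bash
python3 -c "
from h import *
plan((.45,.0235,.18,0),(.45,-.33,.18,0),(.5145,-.412,.12,.018),(.5145,-.412,-.004,.018),maxu=.85)
"
```

```text
t 36.5 at [0.4905 0.024  0.155 ] [-3.142  0.     0.   ] grip 0.0376 40.0 F [-0.2  0.5 -2. ] q [-0.03  0.2   1.72  0.    1.22  1.55]
  2 x shift [-0.675, 0.009, -0.417]
  14 x shift [0.0, 0.842, 0.0]
  1 x turn [0.0, 0.0, -0.15]
  4 x shift [0.525, 0.693, 0.5]
  5 x shift [0.0, -0.0, 0.827]
```

Call:
send_rows(
  motion=[
    [[-0.675, 0, -0.417], [0, 0, 0], -1],
    [[-0.675, 0, -0.417], [0, 0, 0], -1],
    [[0, 0.842, 0], [0, 0, 0], -1],
    [[0, 0.842, 0], [0, 0, 0], -1],
    [[0, 0.842, 0], [0, 0, 0], -1],
    [[0, 0.842, 0], [0, 0, 0], -1],
    [[0, 0.842, 0], [0, 0, 0], -1],
    [[0, 0.842, 0], [0, 0, 0], -1],
    [[0, 0.842, 0], [0, 0, 0], -1],
    [[0, 0.842, 0], [0, 0, 0], -1],
    [[0, 0.842, 0], [0, 0, 0], -1],
    [[0, 0.842, 0], [0, 0, 0], -1],
  ],
)

```text
time_s: 37.65
ee_pos: [0.4499, -0.2296, 0.1801]
eef_rot: [3.142, -0.0, 0.0]
force: [-0.3, 0.7, -1.1]
grip_width: 0.0373
grip_force: 40.0
```

Call:
send_rows(
  motion=[
    [[0, 0.842, 0], [0, 0, 0], -1],
    [[0, 0.842, 0], [0, 0, 0], -1],
    [[0, 0.842, 0], [0, 0, 0], -1],
    [[0, 0.842, 0], [0, 0, 0], -1],
    [[0, 0, 0], [0, 0, -0.15], -1],
    [[0.525, 0.693, 0.5], [0, 0, 0], -1],
    [[0.525, 0.693, 0.5], [0, 0, 0], -1],
    [[0.525, 0.693, 0.5], [0, 0, 0], -1],
    [[0.525, 0.693, 0.5], [0, 0, 0], -1],
    [[0, 0, 0], [0, 0, 0], -1],
    [[0, 0, 0], [0, 0, 0], -1],
  ],
)

```text
time_s: 38.75
ee_pos: [0.5145, -0.411, 0.1194]
eef_rot: [-3.141, 0.001, 0.018]
force: [-0.5, 0.9, -1.4]
grip_width: 0.0379
grip_force: 40.0
```

```bash
python3 -c "
from h import *
plan((.5145,-.412,-.004,.018),maxu=.85)
"
```

```text
t 38.8 at [ 0.5145 -0.411   0.1194] [-3.141e+00  1.000e-03  1.800e-02] grip 0.0379 40.0 F [-0.5  0.9 -1.4] q [-0.73  0.6   1.25  0.    1.3   0.82]
  5 x shift [0.0, 0.006, 0.823]
```

Call:
send_rows(
  motion=[
    [[0, 0, 0.823], [0, 0, 0], -1],
    [[0, 0, 0.823], [0, 0, 0], -1],
    [[0, 0, 0.823], [0, 0, 0], -1],
    [[0, 0, 0.823], [0, 0, 0], -1],
    [[0, 0, 0.823], [0, 0, 0], -1],
    [[0, 0, 0], [0, 0, 0], -1],
  ],
)

```text
time_s: 39.35
ee_pos: [0.5133, -0.4098, -0.0055]
eef_rot: [-3.139, 0.003, 0.019]
force: [-0.2, 0.4, -2.8]
grip_width: 0.0375
grip_force: 40.0
```

Call:
send_rows(
  motion=[
    [[0, 0, 0.06], [0, 0, 0], -1],
    [[0, 0, 0.06], [0, 0, 0], -1],
    [[0, 0, 0], [0, 0, 0], -1],
  ],
)

```text
time_s: 39.65
ee_pos: [0.515, -0.4119, -0.0056]
eef_rot: [3.14, -0.001, 0.018]
force: [-0.7, 0.4, -1.7]
grip_width: 0.0372
grip_force: 40.0
```

Call:
send_rows(
  motion=[
    [[0, 0, 0.05], [0, 0, 0], -1],
    [[0, 0, 0], [0, 0, 0], -1],
  ],
)

```text
time_s: 39.85
ee_pos: [0.5146, -0.4117, -0.0082]
eef_rot: [3.141, -0.0, 0.018]
force: [0.3, 0.3, -2.7]
grip_width: 0.0374
grip_force: 40.0
```

Call:
send_rows(
  motion=[
    [[0, 0, 0.05], [0, 0, 0], -1],
    [[0, 0, 0], [0, 0, 0], -1],
  ],
)

```text
time_s: 40.05
ee_pos: [0.5147, -0.4117, -0.0098]
eef_rot: [3.141, -0.0, 0.018]
force: [1.4, 0.7, -0.4]
grip_width: 0.038
grip_force: 40.0
```

Call:
send_rows(
  motion=[
    [[0, 0, 0.03], [0, 0, 0], -1],
    [[0, 0, 0], [0, 0, 0], -1],
  ],
)

```text
time_s: 40.25
ee_pos: [0.5147, -0.4117, -0.0098]
eef_rot: [3.141, -0.0, 0.018]
force: [-3.1, 3.3, 8.1]
grip_width: 0.0376
grip_force: 40.0
```

Call:
send_rows(
  motion=[
    [[0, 0, -0.02], [0, 0, 0], 0],
    [[0, 0, 0], [0, 0, 0], 0.1],
    [[0, 0, 0], [0, 0, 0], 0.2],
    [[0, 0, 0], [0, 0, 0], 0.3],
    [[0, 0, -0.5], [0, 0, 0], 0.3],
    [[0, 0, -0.9], [0, 0, 0], 0.3],
    [[0, 0, -0.9], [0, 0, 0], 0.3],
    [[0, 0, -0.9], [0, 0, 0], 0.3],
    [[0, 0, -0.9], [0, 0, 0], 0.3],
    [[0, 0, -0.9], [0, 0, 0], 0.3],
    [[0, 0, -0.5], [0, 0, 0], 0.3],
    [[0, 0, 0], [0, 0, 0], 0.3],
  ],
  squeeze=25,
)

```text
time_s: 41.45
ee_pos: [0.5152, -0.4122, 0.1574]
eef_rot: [3.139, -0.003, 0.018]
force: [0.3, 0.2, 0.1]
grip_width: 0.0609
grip_force: 0.0
```

```bash
python3 -c "
from h import *
from station import *
c=camera('scene');t=camera('top')
for c in(c,t): print(rect(c,*YE,(.508,-.412,.026),40,9),rect(c,*BL,(.649,.16,.103)),rect(c,*GR,(.655,.0225,.118)))
plan((.56,.0225,.155,0),(.654,.0225,.155,0),(.654,.0225,.0815,0),maxu=.95)
"
```

```text
[ 510.9 -411.8  124.7   38.2    1.1] [650.  160.2  75.1  26.7  -1.3] [656.   22.5  75.6  25.5  -3.7]
[ 542.9 -394.3   51.6    6.8   -1.3] [648.8 160.6  67.2  22.8   1.7] [655.5  22.1  66.8  19.6   1.1]
t 41.5 at [ 0.5143 -0.4114  0.1539] [-3.141e+00  1.000e-03  1.800e-02] grip 0.0612 0.0 F [ 0.3 -0.6 -0.1] q [-0.73  0.57  1.21  0.    1.36  0.82]
  1 x turn [-0.005, 0.006, 0.15]
  16 x shift [0.095, -0.904, -0.002]
  4 x shift [0.783, 0.0, 0.0]
  3 x shift [0.0, -0.0, 0.817]
```

Call:
send_rows(
  motion=[
    [[0.095, -0.904, 0], [0, 0, 0.15], 0.2],
    [[0.095, -0.904, 0], [0, 0, 0], 0.2],
    [[0.095, -0.904, 0], [0, 0, 0], 0.2],
    [[0.095, -0.904, 0], [0, 0, 0], 0.2],
    [[0.095, -0.904, 0], [0, 0, 0], 0.2],
    [[0.095, -0.904, 0], [0, 0, 0], 0.2],
    [[0.095, -0.904, 0], [0, 0, 0], 0.2],
    [[0.095, -0.904, 0], [0, 0, 0], 0.2],
    [[0.095, -0.904, 0], [0, 0, 0], 0.2],
    [[0.095, -0.904, 0], [0, 0, 0], 0.2],
    [[0.095, -0.904, 0], [0, 0, 0], 0.2],
    [[0.095, -0.904, 0], [0, 0, 0], 0.2],
  ],
)

```text
time_s: 42.75
ee_pos: [0.5475, -0.0849, 0.153]
eef_rot: [-3.141, 0.003, -0.0]
force: [0.8, 0.6, 0.2]
grip_width: 0.0565
grip_force: 0.0
```

Call:
send_rows(
  motion=[
    [[0.095, -0.904, 0], [0, 0, 0], 0.2],
    [[0.095, -0.904, 0], [0, 0, 0], 0.2],
    [[0.095, -0.904, 0], [0, 0, 0], 0.2],
    [[0.095, -0.904, 0], [0, 0, 0], 0.2],
    [[0.783, 0, 0], [0, 0, 0], 0.2],
    [[0.783, 0, 0], [0, 0, 0], 0.2],
    [[0.783, 0, 0], [0, 0, 0], 0.2],
    [[0.783, 0, 0], [0, 0, 0], 0.2],
    [[0, 0, 0], [0, 0, 0], 0.2],
    [[0, 0, 0], [0, 0, 0], 0.2],
  ],
)

```text
time_s: 43.75
ee_pos: [0.6528, 0.0224, 0.1528]
eef_rot: [-3.142, 0.003, 0.0]
force: [0.2, 0.1, 1.2]
grip_width: 0.0565
grip_force: 0.0
```

```bash
python3 -c "
from h import *
plan((.654,.0225,.081,0))
"
```

```text
t 43.8 at [0.6528 0.0224 0.1528] [-3.142e+00  3.000e-03  0.000e+00] grip 0.0565 0.0 F [0.2 0.1 1.2] q [-0.02  0.56  1.23  0.    1.36  1.55]
  1 x turn [-0.001, 0.024, 0.001]
  3 x shift [0.013, -0.001, 0.798]
```

Call:
send_rows(
  motion=[
    [[0, 0, 0.798], [0, 0, 0], 0.2],
    [[0, 0, 0.798], [0, 0, 0], 0.2],
    [[0, 0, 0.798], [0, 0, 0], 0.2],
    [[0, 0, 0], [0, 0, 0], 0],
    [[0, 0, 0], [0, 0, 0], -0.15],
    [[0, 0, 0], [0, 0, 0], -1],
    [[0, 0, 0], [0, 0, 0], -1],
    [[0, 0, 0], [0, 0, 0], -1],
    [[0, 0, 0], [0, 0, 0], -1],
  ],
)

```text
time_s: 44.65
ee_pos: [0.6541, 0.0224, 0.0845]
eef_rot: [3.142, -0.002, 0.0]
force: [-3.1, 0.4, 7.0]
grip_width: 0.0335
grip_force: 25.0
```

Call:
send_rows(
  motion=[
    [[0, 0, -0.7], [0, 0, 0], -1],
    [[0, 0, -0.7], [0, 0, 0], -1],
    [[-0.8, 0, 0], [0, 0, 0], -1],
    [[-0.8, 0, 0], [0, 0, 0], -1],
    [[-0.8, 0, 0], [0, 0, 0], -1],
    [[0, 0, 0], [0, 0, 0], -1],
    [[0, 0, 0], [0, 0, 0], -1],
  ],
)

```text
time_s: 45.35
ee_pos: [0.5819, 0.0223, 0.1256]
eef_rot: [3.142, -0.001, 0.0]
force: [-0.6, -0.7, -0.6]
grip_width: 0.034
grip_force: 25.0
```

```bash
python3 -c "
from h import *
plan((.463,-.106,.12,0),(.463,-.106,.0,0))
"
```

```text
t 45.4 at [0.5819 0.0223 0.1256] [ 3.142e+00 -1.000e-03  0.000e+00] grip 0.034 25.0 F [-0.6 -0.7 -0.6] q [-0.02  0.42  1.5   0.    1.22  1.55]
  5 x shift [-0.793, 0.856, 0.037]
  5 x shift [0.0, -0.0, 0.8]
```

Call:
send_rows(
  motion=[
    [[-0.793, 0.861, 0.037], [0, 0, 0], -1],
    [[-0.793, 0.861, 0.037], [0, 0, 0], -1],
    [[-0.793, 0.861, 0.037], [0, 0, 0], -1],
    [[-0.793, 0.861, 0.037], [0, 0, 0], -1],
    [[-0.793, 0.861, 0.037], [0, 0, 0], -1],
    [[0, 0, 0.8], [0, 0, 0], -1],
    [[0, 0, 0.8], [0, 0, 0], -1],
    [[0, 0, 0.8], [0, 0, 0], -1],
    [[0, 0, 0.8], [0, 0, 0], -1],
    [[0, 0, 0.6], [0, 0, 0], -1],
    [[0, 0, 0], [0, 0, 0], -1],
    [[0, 0, 0], [0, 0, 0], -1],
  ],
)

```text
time_s: 46.55
ee_pos: [0.4633, -0.107, 0.0057]
eef_rot: [3.142, -0.0, 0.0]
force: [0.5, -0.8, -1.3]
grip_width: 0.0336
grip_force: 25.0
```

Run:
```python
from h import *
from station import *
c=camera('scene');cv2.imwrite('pics/s8.png',cv2.resize(c['pixels'][190:350,110:310],(750,600),interpolation=cv2.INTER_CUBIC)[:,:,::-1])
plan((.463,-.107,-.006,0))
W=cloud(c)
m=(mask(c,*GR)>0)&(abs(W[...,0]-.463)<.08)&(abs(W[...,1]+.107)<.05);p=W[m];print('green',len(p),p.mean(0),p.min(0),p.max(0),np.linalg.lstsq(np.c_[p[:,:2],np.ones(len(p))],p[:,2],rcond=None)[0])
```

```text
t 46.6 at [ 0.4636 -0.1071  0.0062] [ 3.141e+00 -1.000e-03  0.000e+00] grip 0.0337 25.0 F [-0.3 -0.3 -1.5] q [-0.3   0.38  1.89 -0.    0.87  1.27]
  1 x shift [-0.019, -0.003, 0.407]
green 115 [ 0.48478916 -0.10648586  0.03553664] [ 0.46696256 -0.11927289  0.03077307] [ 0.50289188 -0.09425243  0.04169313] [-0.12038971 -0.0452352   0.08908336]
```

View pics/s8.png

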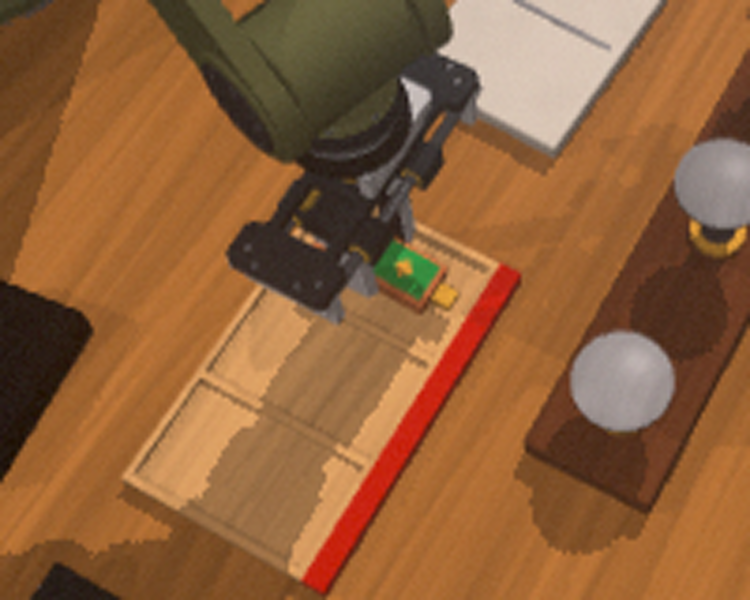

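Green is over the near bay at crop (405,270), lug towards the red strip and nose down by 0.12 rad. I level it and lower it.

Call:
send_rows(
  motion=[
    [[0, 0, 0], [0, 1.0, 0], -1],
    [[0, 0, 0.35], [0, 0, 0], -1],
    [[0, 0, 0], [0, 0, 0], -1],
  ],
)

```text
time_s: 46.9
ee_pos: [0.4639, -0.1069, -0.0051]
eef_rot: [-3.142, -0.119, -0.0]
force: [-0.0, 0.9, -1.7]
grip_width: 0.0337
grip_force: 25.0
```

Call:
send_rows(
  motion=[
    [[0, 0, 0.06], [0, 0, 0], -1],
    [[0, 0, 0], [0, 0, 0], -1],
  ],
)

```text
time_s: 47.1
ee_pos: [0.4647, -0.1069, -0.0067]
eef_rot: [3.142, -0.119, 0.0]
force: [0.4, 0.5, -1.0]
grip_width: 0.0342
grip_force: 25.0
```

Call:
send_rows(
  motion=[
    [[0, 0, 0.04], [0, 0, 0], -1],
    [[0, 0, 0], [0, 0, 0], -1],
  ],
)

```text
time_s: 47.3
ee_pos: [0.4644, -0.1068, -0.0081]
eef_rot: [-3.142, -0.12, 0.0]
force: [0.6, 0.2, -1.7]
grip_width: 0.0341
grip_force: 25.0
```

Call:
send_rows(
  motion=[
    [[0, 0, 0.04], [0, 0, 0], -1],
    [[0, 0, 0], [0, 0, 0], -1],
  ],
)

```text
time_s: 47.5
ee_pos: [0.4646, -0.1068, -0.0092]
eef_rot: [3.141, -0.12, 0.0]
force: [-1.0, -0.5, 1.9]
grip_width: 0.0338
grip_force: 25.0
```

Call:
send_rows(
  motion=[
    [[0, 0, 0.03], [0, 0, 0], -1],
    [[0, 0, 0], [0, 0, 0], -1],
  ],
)

```text
time_s: 47.7
ee_pos: [0.4646, -0.1068, -0.0096]
eef_rot: [3.142, -0.12, 0.0]
force: [-7.0, 1.6, 12.2]
grip_width: 0.0336
grip_force: 25.0
```

Call:
send_rows(
  motion=[
    [[0, 0, -0.02], [0, 0, 0], -0.15],
    [[0, 0, 0], [0, 0, 0], -0.1],
    [[0, 0, 0], [0, 0, 0], -0.08],
    [[0, 0, 0], [0, 0, 0], -0.08],
    [[0, 0, -0.4], [0, 0, 0], -0.08],
    [[0, 0, -0.8], [0, 0, 0], -0.08],
    [[0, 0, -0.9], [0, 0, 0], 0.2],
    [[0, 0, -0.9], [0, -1, 0], 0.2],
    [[0, 0, -0.9], [0, 0, 0], 0.2],
    [[0, 0, -0.9], [0, 0, 0], 0.2],
    [[0, 0, 0], [0, 0, 0], 0.2],
  ],
)

```text
time_s: 48.8
ee_pos: [0.4551, -0.1072, 0.1377]
eef_rot: [3.14, -0.006, 0.0]
force: [-0.4, -0.1, -0.1]
grip_width: 0.0563
grip_force: 0.0
```

Run:
```python
from h import *
from station import *
c=camera('scene');t=camera('top')
W=cloud(c);m=(mask(c,*BL)>0)&(abs(W[...,0]-.65)<.08)&(abs(W[...,1]-.16)<.05);p=W[m];print('blue',p.mean(0),np.linalg.lstsq(np.c_[p[:,:2],np.ones(len(p))],p[:,2],rcond=None)[0])
for c in(c,t):print(rect(c,*BL,(.649,.16,.103)),rect(c,*GR,(.463,-.107,.023)))
plan((.52,.1605,.15,0),(.6485,.1605,.15,0))
```

```text
blue [0.64870098 0.16024798 0.10276307] [-0.06996515  0.03479228  0.14257414]
[650.1 160.7  75.5  25.5  -3.1] [ 4.628e+02 -1.067e+02  7.320e+01  2.460e+01  4.000e-01]Traceback (most recent call last):
  File "<stdin>", line 5, in <module>
  File "h.py", line 19, in rect
    h=cv2.convexHull(best(m,int(u),int(v),r).astype(np.float32))[:,0]
                     ~~~~^^^^^^^^^^^^^^^^^^^
  File "h.py", line 13, in best
    return max(cs,key=cv2.contourArea)[:,0].astype(float)
           ~~~^^^^^^^^^^^^^^^^^^^^^^^^
ValueError: max() iterable argument is empty
```

Run:
```python
from h import *
plan((.54,.1605,.15,0),(.6485,.1605,.15,0),(.6485,.1605,.067,0))
```

```text
t 48.9 at [ 0.4536 -0.1068  0.1343] [ 3.141e+00 -1.000e-03  0.000e+00] grip 0.0562 0.0 F [-0.6  0.4 -0.4] q [-0.31  0.16  1.81 -0.    1.16  1.26]
  10 x shift [0.288, -0.891, -0.052]
  4 x shift [0.904, 0.0, 0.0]
  3 x shift [0.0, -0.0, 0.922]
```

Call:
send_rows(
  motion=[
    [[0.288, -0.891, -0.052], [0, 0, 0], 0.2],
    [[0.288, -0.891, -0.052], [0, 0, 0], 0.2],
    [[0.288, -0.891, -0.052], [0, 0, 0], 0.2],
    [[0.288, -0.891, -0.052], [0, 0, 0], 0.2],
    [[0.288, -0.891, -0.052], [0, 0, 0], 0.2],
    [[0.288, -0.891, -0.052], [0, 0, 0], 0.2],
    [[0.288, -0.891, -0.052], [0, 0, 0], 0.2],
    [[0.288, -0.891, -0.052], [0, 0, 0], 0.2],
    [[0.288, -0.891, -0.052], [0, 0, 0], 0.2],
    [[0.288, -0.891, -0.052], [0, 0, 0], 0.2],
  ],
)

```text
time_s: 49.9
ee_pos: [0.5396, 0.1615, 0.1482]
eef_rot: [3.141, 0.002, 0.0]
force: [0.3, -0.6, 0.2]
grip_width: 0.0563
grip_force: 0.0
```

Call:
send_rows(
  motion=[
    [[0.904, 0, 0], [0, 0, 0], 0.2],
    [[0.904, 0, 0], [0, 0, 0], 0.2],
    [[0.904, 0, 0], [0, 0, 0], 0.2],
    [[0.904, 0, 0], [0, 0, 0], 0.2],
    [[0, 0, 0], [0, 0, 0], 0.2],
    [[0, 0, 0], [0, 0, 0], 0.2],
  ],
)

```text
time_s: 50.5
ee_pos: [0.6478, 0.1603, 0.1477]
eef_rot: [3.141, 0.003, -0.0]
force: [-0.0, 0.3, 0.3]
grip_width: 0.0562
grip_force: 0.0
```

Run:
```python
from h import *
plan((.6485,.1605,.067,0))
```

```text
t 50.5 at [0.6478 0.1603 0.1477] [ 3.141e+00  3.000e-03 -0.000e+00] grip 0.0562 0.0 F [-0.   0.3  0.3] q [0.19 0.6  1.19 0.   1.36 1.76]
  1 x turn [0.004, 0.021, -0.002]
  3 x shift [0.007, -0.002, 0.897]
```

Call:
send_rows(
  motion=[
    [[0, 0, 0.897], [0, 0, 0], 0.2],
    [[0, 0, 0.897], [0, 0, 0], 0.2],
    [[0, 0, 0.897], [0, 0, 0], 0.2],
    [[0, 0, 0], [0, 0, 0], 0],
    [[0, 0, 0], [0, 0, 0], -0.15],
    [[0, 0, 0], [0, 0, 0], -1],
    [[0, 0, 0], [0, 0, 0], -1],
    [[0, 0, 0], [0, 0, 0], -1],
    [[0, 0, 0], [0, 0, 0], -1],
  ],
)

```text
time_s: 51.4
ee_pos: [0.6492, 0.1607, 0.0705]
eef_rot: [-3.141, -0.002, 0.0]
force: [-1.7, -0.9, 8.0]
grip_width: 0.034
grip_force: 24.9
```

Call:
send_rows(
  motion=[
    [[0, 0, -0.7], [0, 0, 0], -1],
    [[0, 0, -0.7], [0, 0, 0], -1],
    [[-0.8, 0, 0], [0, 0, 0], -1],
    [[-0.8, 0, 0], [0, 0, 0], -1],
    [[-0.8, 0, 0], [0, 0, 0], -1],
    [[0, 0, 0], [0, 0, 0], -1],
    [[0, 0, 0], [0, 0, 0], -1],
  ],
)

```text
time_s: 52.1
ee_pos: [0.5769, 0.1606, 0.1115]
eef_rot: [-3.141, -0.001, 0.0]
force: [0.2, -0.4, -0.7]
grip_width: 0.0339
grip_force: 24.8
```

Run:
```python
from h import *
plan((.463,-.185,.12,0),(.463,-.185,.006,0))
```

```text
t 52.1 at [0.5769 0.1606 0.1115] [-3.141e+00 -1.000e-03  0.000e+00] grip 0.0339 24.8 F [ 0.2 -0.4 -0.7] q [ 0.21  0.47  1.46 -0.    1.21  1.78]
  13 x shift [-0.292, 0.886, -0.022]
  4 x shift [0.0, -0.0, 0.95]
```

Call:
send_rows(
  motion=[
    [[-0.292, 0.886, -0.022], [0, 0, 0], -1],
    [[-0.292, 0.886, -0.022], [0, 0, 0], -1],
    [[-0.292, 0.886, -0.022], [0, 0, 0], -1],
    [[-0.292, 0.886, -0.022], [0, 0, 0], -1],
    [[-0.292, 0.886, -0.022], [0, 0, 0], -1],
    [[-0.292, 0.886, -0.022], [0, 0, 0], -1],
    [[-0.292, 0.886, -0.022], [0, 0, 0], -1],
    [[-0.292, 0.886, -0.022], [0, 0, 0], -1],
    [[-0.292, 0.886, -0.022], [0, 0, 0], -1],
    [[-0.292, 0.886, -0.022], [0, 0, 0], -1],
    [[-0.292, 0.886, -0.022], [0, 0, 0], -1],
    [[-0.292, 0.886, -0.022], [0, 0, 0], -1],
  ],
  squeeze=25,
)

```text
time_s: 53.3
ee_pos: [0.4717, -0.1601, 0.1189]
eef_rot: [3.141, -0.001, -0.0]
force: [0.0, 0.4, -1.5]
grip_width: 0.0339
grip_force: 24.8
```

Call:
send_rows(
  motion=[
    [[-0.292, 0.886, -0.022], [0, 0, 0], -1],
    [[0, 0, 0], [0, 0, 0], -1],
    [[0, 0, 0.9], [0, 0, 0], -1],
    [[0, 0, 0.9], [0, 0, 0], -1],
    [[0, 0, 0.9], [0, 0, 0], -1],
    [[0, 0, 0.85], [0, 0, 0], -1],
    [[0, 0, 0], [0, 0, 0], -1],
    [[0, 0, 0], [0, 0, 0], -1],
  ],
)

```text
time_s: 54.1
ee_pos: [0.4633, -0.1851, 0.0133]
eef_rot: [-3.142, -0.0, 0.0]
force: [0.4, 0.4, -1.3]
grip_width: 0.0339
grip_force: 24.8
```

Run:
```python
from h import *
from station import *
c=camera('scene');cv2.imwrite('pics/s9.png',cv2.resize(c['pixels'][190:350,110:310],(750,600),interpolation=cv2.INTER_CUBIC)[:,:,::-1])
plan((.463,-.185,-.002,0))
W=cloud(c)
m=(mask(c,*BL)>0)&(abs(W[...,0]-.463)<.08)&(abs(W[...,1]+.185)<.05);p=W[m];print('blue',len(p),p.mean(0),p.min(0),p.max(0),np.linalg.lstsq(np.c_[p[:,:2],np.ones(len(p))],p[:,2],rcond=None)[0])
```

```text
t 54.1 at [ 0.4636 -0.1853  0.0139] [ 3.141e+00 -1.000e-03  0.000e+00] grip 0.0343 24.8 F [ 0.1  0.3 -2.3] q [-0.45  0.41  1.82  0.    0.91  1.12]
  1 x shift [-0.021, -0.009, 0.531]
blue 125 [ 0.48431096 -0.18478428  0.04368316] [ 0.4657598  -0.19750858  0.03914314] [ 0.5016481  -0.17228501  0.04837452] [-0.08101968  0.08446573  0.09852982]
```

View pics/s9.png

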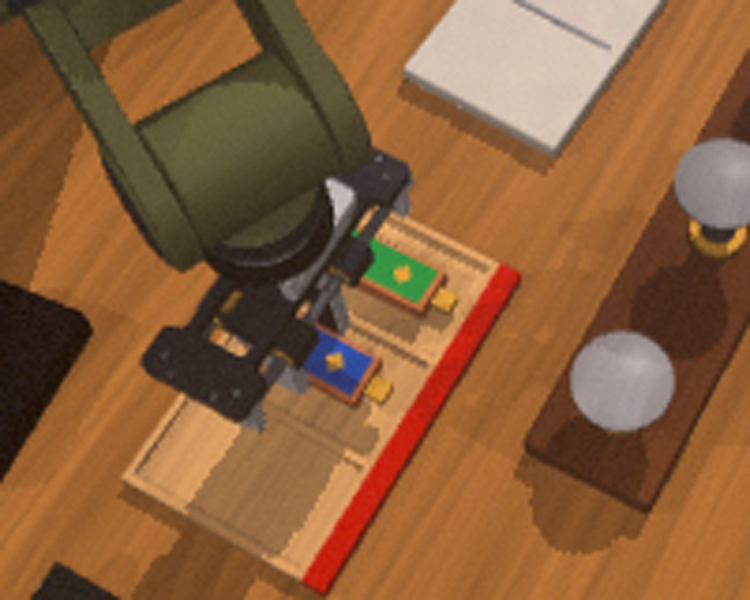

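Green lies flat at crop (405,270), and blue is above the middle bay at (340,365). I level it and lower it.

Call:
send_rows(
  motion=[
    [[0, 0, 0.3], [0, 0.65, 0], -1],
    [[0, 0, 0.37], [0, 0, 0], -1],
    [[0, 0, 0], [0, 0, 0], -1],
    [[0, 0, 0], [0, 0, 0], -1],
  ],
)

```text
time_s: 54.55
ee_pos: [0.464, -0.1852, -0.0068]
eef_rot: [3.141, -0.077, 0.0]
force: [0.5, -0.3, -2.0]
grip_width: 0.0341
grip_force: 24.8
```

Call:
send_rows(
  motion=[
    [[0, 0, 0.05], [0, 0, 0], -1],
    [[0, 0, 0], [0, 0, 0], -1],
  ],
)

```text
time_s: 54.75
ee_pos: [0.4643, -0.1851, -0.0081]
eef_rot: [3.141, -0.078, 0.0]
force: [-1.1, 2.8, 3.5]
grip_width: 0.034
grip_force: 24.8
```

Call:
send_rows(
  motion=[
    [[0, 0, 0.04], [0, 0, 0], -1],
    [[0, 0, 0], [0, 0, 0], -1],
  ],
)

```text
time_s: 54.95
ee_pos: [0.4644, -0.1848, -0.0091]
eef_rot: [-3.142, -0.078, 0.0]
force: [-2.7, 5.2, 9.3]
grip_width: 0.0339
grip_force: 24.9
```

Call:
send_rows(
  motion=[
    [[0, 0, -0.02], [0, 0, 0], -0.15],
    [[0, 0, 0], [0, 0, 0], -0.1],
    [[0, 0, 0], [0, 0, 0], -0.08],
    [[0, 0, 0], [0, 0, 0], -0.08],
    [[0, 0, -0.4], [0, 0, 0], -0.08],
    [[0, 0, -0.8], [0, 0, 0], -0.08],
    [[0, 0, -0.9], [0, 0, 0], 0],
    [[0, 0, -0.9], [0, -0.65, 0], 0],
    [[0, 0, -0.9], [0, 0, 0], 0],
    [[-0.8, 0, -0.9], [0, 0, 0], 0],
    [[-0.8, 0, -0.6], [0, 0, 0], 0],
    [[0, 0, 0], [0, 0, 0], 0],
  ],
)

```text
time_s: 56.15
ee_pos: [0.4079, -0.1855, 0.1554]
eef_rot: [3.139, -0.004, -0.001]
force: [-0.3, 0.3, -0.4]
grip_width: 0.0469
grip_force: 0.0
```

Run:
```python
from h import *
from station import *
c=camera('scene');cv2.imwrite('pics/s10.png',c['pixels'][:,:,::-1])
W=cloud(c)
for n,C,y in(('blue',BL,-.185),('green',GR,-.107)):
    m=(mask(c,*C)>0)&(abs(W[...,0]-.463)<.08)&(abs(W[...,1]-y)<.05);p=W[m];print(n,len(p),p.mean(0),np.linalg.lstsq(np.c_[p[:,:2],np.ones(len(p))],p[:,2],rcond=None)[0],rect(c,*C,(.463,y,.023)))
print(rect(c,*YE,(.508,-.412,.026),40,9))
o=get_obs();print(o['time_s'],o['ee_pos'],o['grip_force'])
```

```text
blue 262 [ 0.46165168 -0.18438628  0.02279163] [-0.00140526 -0.02316772  0.01916855] [ 463.2 -184.4   73.5   24.     0. ]
green 254 [ 0.46140673 -0.10654593  0.0228153 ] [ 0.00885151 -0.01575238  0.0170528 ] [ 462.8 -106.5   73.2   24.6    0.7]
[ 531.  -447.1  130.8   43.5   -2.3]
56.2 [ 0.40857143 -0.18538135  0.15409834] 0.0
```

View pics/s10.png

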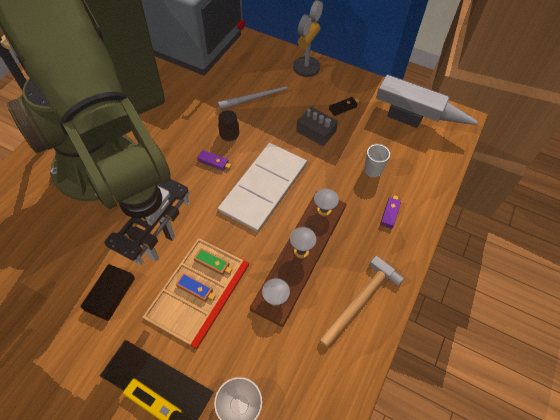

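Both plaques are flat in their bays. The thermometer has been knocked to about (150,402), at the mat's edge, so I put it back.

Run:
```python
from h import *
from station import *
c=camera('top');t=pickle.load(open('top.pkl','rb'))
print(rect(c,*YE,(.53,-.447,.026),40,9),'ref',rect(t,*YE,(.505,-.418,.026),40,9))
W=cloud(c);m=(mask(c,*YE)>0)&(abs(W[...,0]-.53)<.1)&(abs(W[...,1]+.447)<.06);p=W[m];print(len(p),p.mean(0),np.linalg.lstsq(np.c_[p[:,:2],np.ones(len(p))],p[:,2],rcond=None)[0])
# mat from the black pixels at mat height in initial top view
W=cloud(t);m=(mask(t,(0,0,0),(180,255,45))>0)&(abs(W[...,0]-.5)<.18)&(abs(W[...,1]+.41)<.075);p=W[m];print('mat',np.percentile(p[:,:2],[1,99],axis=0))
plan((.43,-.447,.155,-.04),(.534,-.447,.155,-.04),maxu=.95)
```

```text
[ 526.7 -443.5  127.4   37.7   -1.4] ref [ 502.6 -416.6  126.2   39.8    1.1]
346 [ 0.52741576 -0.4429672   0.02416539] [0.02478483 0.33898313 0.16125189]
mat [[ 0.39040765 -0.45332684]
 [ 0.62545138 -0.36476422]]
t 56.2 at [ 0.4088 -0.1852  0.1531] [ 3.141e+00 -1.000e-03 -1.000e-03] grip 0.047 0.0 F [-0.8  0.3 -0.7] q [-0.51  0.1   1.83 -0.    1.2   1.06]
  1 x turn [0.006, -0.012, 0.329]
  10 x shift [0.106, 0.869, -0.006]
  4 x shift [0.866, -0.035, -0.0]
```

Call:
send_rows(
  motion=[
    [[0.106, 0.869, 0], [0, 0, 0.27], 0.3],
    [[0.106, 0.869, 0], [0, 0, 0], 0.3],
    [[0.106, 0.869, 0], [0, 0, 0], 0.3],
    [[0.106, 0.869, 0], [0, 0, 0], 0.3],
    [[0.106, 0.869, 0], [0, 0, 0], 0.3],
    [[0.106, 0.869, 0], [0, 0, 0], 0.3],
    [[0.106, 0.869, 0], [0, 0, 0], 0.3],
    [[0.106, 0.869, 0], [0, 0, 0], 0.3],
    [[0.106, 0.869, 0], [0, 0, 0], 0.3],
    [[0.106, 0.869, 0], [0, 0, 0], 0.3],
    [[0.87, 0, 0], [0, 0, 0], 0.3],
    [[0.87, 0, 0], [0, 0, 0], 0.3],
  ],
  squeeze=40,
)

```text
time_s: 57.45
ee_pos: [0.4856, -0.4489, 0.1508]
eef_rot: [-3.14, 0.001, -0.034]
force: [-0.6, 0.9, -0.3]
grip_width: 0.0611
grip_force: 0.0
```

Call:
send_rows(
  motion=[
    [[0.87, 0, 0], [0, 0, 0], 0.3],
    [[0.87, 0, 0], [0, 0, 0], 0.3],
    [[0, 0, 0.9], [0, 0, 0], 0.3],
    [[0, 0, 0.9], [0, 0, 0], 0.3],
    [[0, 0, 0], [0, 0, 0], 0.3],
    [[0, 0, 0], [0, 0, 0], 0.3],
  ],
)

```text
time_s: 58.05
ee_pos: [0.5374, -0.4498, 0.098]
eef_rot: [-3.141, 0.001, -0.032]
force: [0.6, -1.0, 0.1]
grip_width: 0.0613
grip_force: 0.0
```

Run:
```python
from h import *
plan((.5355,-.446,-.009,-.033),maxu=.95)
```

```text
t 58.0 at [ 0.5374 -0.4498  0.098 ] [-3.141e+00  1.000e-03 -3.200e-02] grip 0.0613 0.0 F [ 0.6 -1.   0.1] q [-0.75  0.71  1.11  0.    1.32  0.85]
  4 x shift [-0.017, -0.031, 0.892]
```

Call:
send_rows(
  motion=[
    [[-0.02, -0.03, 0.892], [0, 0, 0], 0.3],
    [[-0.02, -0.03, 0.892], [0, 0, 0], 0.3],
    [[-0.02, -0.03, 0.892], [0, 0, 0], 0.3],
    [[-0.02, -0.03, 0.892], [0, 0, 0], 0.3],
    [[0, 0, 0], [0, 0, 0], 0],
    [[0, 0, 0], [0, 0, 0], -1],
    [[0, 0, 0], [0, 0, 0], -1],
    [[0, 0, 0], [0, 0, 0], -1],
    [[0, 0, 0], [0, 0, 0], -1],
    [[0, 0, -0.5], [0, 0, 0], -1],
    [[0, 0, -0.5], [0, 0, 0], -1],
    [[0, 0, 0], [0, 0, 0], -1],
  ],
)

```text
time_s: 59.25
ee_pos: [0.5361, -0.4473, 0.0251]
eef_rot: [3.138, -0.004, -0.032]
force: [-0.3, -0.3, -0.4]
grip_width: 0.0374
grip_force: 40.0
```

Run:
```python
from h import *
plan((.514,-.409,.022,0),(.514,-.409,-.005,0),maxu=.95)
```

```text
t 59.2 at [ 0.5361 -0.4473  0.0251] [ 3.138 -0.004 -0.032] grip 0.0374 40.0 F [-0.3 -0.3 -0.4] q [-0.75  0.78  1.18 -0.    1.18  0.86]
  1 x turn [0.028, -0.031, -0.269]
  2 x shift [-0.369, -0.639, 0.051]
  1 x shift [0.0, -0.0, 0.9]
```

Call:
send_rows(
  motion=[
    [[0, 0, 0], [0, 0, -0.269], -1],
    [[-0.37, -0.64, 0], [0, 0, 0], -1],
    [[-0.37, -0.64, 0], [0, 0, 0], -1],
    [[0, 0, 0], [0, 0, 0], -1],
    [[0, 0, 0.5], [0, 0, 0], -1],
    [[0, 0, 0.4], [0, 0, 0], -1],
    [[0, 0, 0], [0, 0, 0], -1],
    [[0, 0, 0], [0, 0, 0], -1],
  ],
)

```text
time_s: 60.05
ee_pos: [0.5125, -0.408, -0.0072]
eef_rot: [-3.141, 0.001, -0.0]
force: [-0.2, -0.5, -1.5]
grip_width: 0.0372
grip_force: 40.0
```

Call:
send_rows(
  motion=[
    [[0, 0, 0.06], [0, 0, 0], -1],
    [[0, 0, 0], [0, 0, 0], -1],
  ],
)

```text
time_s: 60.25
ee_pos: [0.5127, -0.408, -0.0079]
eef_rot: [-3.141, 0.0, -0.0]
force: [-0.8, -0.5, -1.4]
grip_width: 0.0376
grip_force: 40.0
```

Call:
send_rows(
  motion=[
    [[0, 0, 0.05], [0, 0, 0], -1],
    [[0, 0, 0], [0, 0, 0], -1],
  ],
)

```text
time_s: 60.45
ee_pos: [0.5128, -0.408, -0.008]
eef_rot: [3.141, -0.0, -0.0]
force: [-6.6, 6.0, 12.7]
grip_width: 0.0373
grip_force: 40.0
```

Call:
send_rows(
  motion=[
    [[0, 0, -0.05], [0, 0, 0], 0],
    [[0, 0, 0], [0, 0, 0], 0.1],
    [[0, 0, 0], [0, 0, 0], 0.2],
    [[0, 0, 0], [0, 0, 0], 0.3],
    [[0, 0, -0.5], [0, 0, 0], 0.3],
    [[0, 0, -0.9], [0, 0, 0], 0.3],
    [[0, 0, -0.9], [0, 0, 0], 0.3],
    [[0, 0, -0.9], [0, 0, 0], 0.3],
    [[0, 0, -0.9], [0, 0, 0], 0.3],
    [[-0.8, 0, -0.9], [0, 0, 0], 0.3],
    [[-0.9, 0, 0], [0, 0, 0], 0.3],
    [[-0.9, 0, 0], [0, 0, 0], 0.3],
  ],
)

```text
time_s: 61.65
ee_pos: [0.4341, -0.408, 0.1444]
eef_rot: [3.14, -0.002, 0.0]
force: [0.7, -0.1, -0.1]
grip_width: 0.0613
grip_force: 0.0
```

Call:
send_rows(
  motion=[
    [[-0.9, 0, 0], [0, 0, 0], 0.3],
    [[-0.5, 0, 0], [0, 0, 0], 0.3],
    [[0, 0, 0], [0, 0, 0], 0.3],
    [[0, 0, 0], [0, 0, 0], 0.3],
  ],
)

```text
time_s: 62.05
ee_pos: [0.3933, -0.4081, 0.1434]
eef_rot: [3.141, -0.001, -0.0]
force: [0.7, -0.1, 0.1]
grip_width: 0.0616
grip_force: 0.0
```

Run:
```python
from h import *
from station import *
for n in('scene','top'):
    c=camera(n);print(rect(c,*YE,(.508,-.408,.026),40,9))
    for C,y in((BL,-.185),(GR,-.107)):
        try:print(rect(c,*C,(.463,y,.023)))
        except Exception as e:print('hidden')
o=get_obs();print(o['time_s'],o['ee_pos'],o['joint_vel'].round(3))
```

```text
[ 5.075e+02 -4.078e+02  1.300e+02  3.810e+01 -3.000e-01]
[ 463.2 -184.4   73.5   24.     0. ]
[ 4.628e+02 -1.066e+02  7.320e+01  2.450e+01  4.000e-01]
[ 512.5 -407.6  112.9   38.6    0.8]
[ 461.8 -185.2   68.2   23.7   -0. ]
[ 4.617e+02 -1.058e+02  7.140e+01  2.030e+01  3.000e-01]
62.15 [ 0.39357294 -0.40781439  0.14277637] [ 0.003  0.005  0.004 -0.001 -0.002 -0.   ]
```

All in place, so I hand it in.

```bash
python3 -c "
from station import *
print(hand_in())"
```

```text
the job is handed in; nothing more can be done
None
```

I handed the job in at about 62 s, and `hand_in()` returned no verdict: blue and green (white was absent) were balanced on domes 0 and 1, read blue then green, and packed flat in their bays with lugs to the red strip; the thermometer, knocked aside once, is back on its mat.

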